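# Fetch a clock movement from behind the bench clutter

### The arm

A 6-joint arm with a two-finger parallel gripper is mounted at the origin on the work surface. World frame = base frame: x ahead of the robot, y to its left, z up, the work surface at z = 0. Lengths are in m, angles in degrees, forces in N, time in s.
With the tool pointing down it reaches from about 0.25 to 0.8 m from the base axis. Payload 8.5 kg.
Tool frame: the origin (TCP) lies between the finger pads; the fingertips stand 17 mm ahead of it and the grasp point (between the pads) lies 2 mm behind it; z points along the fingers, y is the direction in which the jaws open and shut (so a half turn about z gives the same grasp; the last joint's range is limited). The gripper opens to 85 mm and grips with 20 to 120 N. Pads are 22 mm wide; open, the fingers measure 114 mm over their backs; the gripper's body (76 mm by 85 mm) begins 54 mm behind the grasp point. The pads swing forward as they close: fully open they stand 13 mm farther back than shut.
Start: joints at [-68.698, 13.648, -0.773, 75.585, 0, 90], TCP at [0.191, -0.489, 0.248] pointing down, gripper open.
Joint ranges: [-152.45, 152.45], [-59.26, 108.67], [-65.41, 83.53], [-104.44, 129.93], [-82.83, 76.93], [-180, 180]. Speed limits (degrees/s): [127.2, 127.2, 159.86, 180, 180, 180].

### API

Orientations are given as [roll, pitch, yaw] about the fixed x, y, z axes, in that order (R = Rz(yaw) Ry(pitch) Rx(roll)).
In Python, from workcell import ctrl gives the robot as it stands.
- The arm moves only by the tool servo_tool, never from a script. Its arguments are lists of equal length, an entry for each row: "jaw": the opening, from 0 (shut) to 1 (fully open); "translation": the shift along the tool's x, y, z in mm, a list of three; "rot": the turn, a rotation vector about the tool's x, y, z in rad, a list of three. In form: {"jaw": [jaw, ...], "translation": [[x, y, z], ...], "rot": [[rx, ry, rz], ...]}. A call has 1 to 5 rows; each row shifts and turns the commanded pose from where the row before left it, along the tool's axes as they then stand; what a row does not reach is not made up. A row lasts 1/8 s, in which the tool goes at most 62.5 mm and 10.7 degrees, less where a joint would pass 70% of its speed; a pose out of reach is approached as far as the arm can. A call with a gripper value outside its range is refused whole. The fingers move at their own pace and stop on an object; the grip force is fixed at half the most. Time passes only in rows, so rows that do not move let the fingers close. It gives the time, the measured TCP pose, the force and the opening at its end, in the units of the state.
- ctrl.observe(): the state, without advancing time (a new reading comes with each control period).
- ctrl.grab_frame(name): name is "scene" or "top"; returns a dict with "color" (480x640x3 uint8, blue, green, red), "mtx" (3x3 intrinsics, pixels), "dist" ([k1, k2, p1, p2, k3] as OpenCV has them; the pictures are not rectified), "extrinsics" (4x4, takes a point from world to camera coordinates). Camera axes: x right, y down, z forward; pixel columns grow to the right and rows downward; lengths in m; the calibration is good to about 2 mm. A picture is of the moment at which its call begins. There is no depth.
- ctrl.job_done(): hands the job in, once; it reports no verdict.
The state is a dict: "t": time; "joint_positions": joint angles; "joint_velocities": joint speeds; "joint_efforts": joint torques, N m; "tcp_pos": TCP position; "tool_rot": TCP orientation; "contact_force": force on the tool from outside, world axes, zero at the start; "ft_torque": the same for the moment, N m; "finger_gap": opening from 0.0 (shut) to 1.0 (fully open).
Only numpy, scipy, OpenCV 4.12 (cv2) and the standard library are available. Lean on these libraries where they do the work, as an engineer would, in place of code of your own. Each camera call takes 0.05 s, during which the arm holds its last target.

### The job

On the clockmaker's bench, first set the glass jar, the wooden bur block and the brass clock weight that crowd the clock movement in the wooden tray over onto the cork mat, all three standing upright on it together. Then lay the movement, same side up, in the middle of the round black rubber cushion, and after that stand the jar, the block and the weight each back on the very spot in the tray where it stood at the start (which way they are turned does not matter). Tip nothing over and leave the screwdriver, the loupe and the oil bottle where they are.

Things in the scene. Friction and masses are not known exactly. Their poses are not given: they have to be found in the camera images.
- movement_center (a point): Quartz clock movement: black plastic box 56 x 56 mm and 22 mm high, lying flat in the tray, with a low brass boss and a silvery battery on top (highest point 27 mm above its underside), 80 g. Point at its middle, 11 mm above its underside; x and y along its sides, z up. While the jar, block and weight stand around it there is no room for fingers beside it.
- jar_center (a point): Round glass jar of brass parts with an aluminium lid: 52 mm across up to 68 mm high, lid 50 mm across, 85 mm high in all, about 200 g, standing upright. Point on its axis half-way up (42.5 mm above its underside), z up.
- burblock_center (a point): Pale wooden bur block: upright block 44 x 44 mm, 70 mm high, with nine short thin steel burs standing in its top (82 mm high in all), about 130 g. Point on its axis 41 mm above its underside; x and y along its sides, z up.
- weight_center (a point): Brass clock weight: upright brass cylinder 46 mm across and 80 mm high with a thin steel hook on top (100 mm high in all), about 500 g. Point on its axis 50 mm above its underside, z up.
- tray: Dark wooden tray lined in grey, fixed, 150 (its x) by 232 mm (its y), floor 5 mm thick, walls 8 mm thick, 12 mm high, at the back (+x) 30 mm high. Origin at the middle of its underside, on the bench. At first the movement lies mid-back; the jar, block and weight stand about 64 mm from its middle at its +y side, its -y side and in front (-x), in varying order.
- mat: Cork mat fixed to the bench, 280 mm (its x) by 130 mm (its y), 3 mm thick: the side area. Origin at the middle of its underside, on the bench. It lies left or right of the tray.
- cushion: Round black rubber casing cushion fixed to the bench, 94 mm across, flat top 20 mm above the bench. Origin at the middle of its underside. It lies on the other side of the tray from the mat.
- driver: Bystander: screwdriver about 160 mm long lying crosswise on the bench just beyond the tray. Leave it alone.
- loupe: Bystander: black watchmaker's loupe, 38 mm across and 34 mm high, standing on the bench beyond the tray. Origin under its middle. Leave it alone.
- oiler: Bystander: small amber oil bottle, 36 mm across and 70 mm high, standing on the bench beyond the tray. Origin under its middle. Leave it alone.
Things that resemble listed ones, but are neither listed nor needed, are in the scene too. Leave any blue or purple look-alike of the part that bears weight_center alone. What is shaped like the part that bears movement_center but pink is not meant.

How it is judged:
By the outcome, as a careful person would: the job done as asked, in the order asked, and still so for the second after the job is handed in, with the robot touching nothing.
It also fails if it takes over 138 s, if anything falls off the work surface, if the arm or the gripper's body presses on something with over 40 N, if the wrist force passes 120 N, or if a joint passes its speed limit or range.

## Working session

There is one attempt and no reset: what is moved stays moved. The work goes in short steps, Python scripts to look and compute and a tool call to move; the robot and the scene stay as the last step left them, time stands still between calls to the robot, and variables do not carry over. Pictures are saved under pics/ and viewed, and the job is handed in when it is done.

Besides the shell and the picture viewer there is one more tool, called as name(argument=value, ...) on one line, values as JSON. servo_tool: Moves the arm, as the interface text tells. Its arguments: {"type":"object","properties":{"jaw":{"type":"array","items":{"type":"number"}},"translation":{"type":"array","items":{"type":"array","items":{"type":"number"}}},"rot":{"type":"array","items":{"type":"array","items":{"type":"number"}}}},"required":["jaw","translation","rot"]}

```bash
ls; mkdir -p pics; python3 - <<'E'
from workcell import ctrl
import cv2,numpy as np
for n in ("scene","top"):
    f=ctrl.grab_frame(n); cv2.imwrite(f"pics/{n}0.png",f["color"])
    print(n,f["mtx"],f["dist"],np.round(f["extrinsics"],4))
print(ctrl.observe())
E
```

```text
pics
scene [[613.56552731   0.         327.75826231]
 [  0.         613.56552731 232.5161021 ]
 [  0.           0.           1.        ]] [-0.08783223  0.          0.          0.          0.        ] [[ 0.2871  0.9579  0.004  -0.1852]
 [ 0.5767 -0.1695 -0.7992 -0.3005]
 [-0.7649  0.2317 -0.601   1.5825]
 [ 0.      0.      0.      1.    ]]
top [[612.99939541   0.         320.02807163]
 [  0.         612.99939541 244.75014649]
 [  0.           0.           1.        ]] [-0.08563809  0.          0.          0.          0.        ] [[-0.0291 -0.9995 -0.0113  0.0124]
 [-0.9848  0.0306 -0.1711  0.6081]
 [ 0.1714  0.0062 -0.9852  1.2391]
 [ 0.      0.      0.      1.    ]]
{'t': 0.1, 'joint_positions': array([-6.86968922e+01,  1.36781076e+01, -8.10199609e-01,  7.55841994e+01,
       -5.16649030e-04,  8.99999107e+01]), 'joint_velocities': array([ 0.00526031, -0.09188118,  0.14596432, -0.09371528,  0.02876801,
        0.03557624]), 'joint_efforts': array([ 1.04208448e-04, -5.39721823e+01,  3.46999133e+01,  1.34363340e-02,
        1.03813406e-05,  4.13348843e-06]), 'tcp_pos': array([ 0.19060962, -0.48881724,  0.24774951]), 'tool_rot': array([-1.79927493e+02,  5.16535609e-04,  2.13031977e+01]), 'contact_force': array([-0.51711929,  0.09314471,  0.54643825]), 'ft_torque': array([ 0.00883594, -0.00663121, -0.01707842]), 'finger_gap': 0.9975805862707652}
```

View pics/scene0.png

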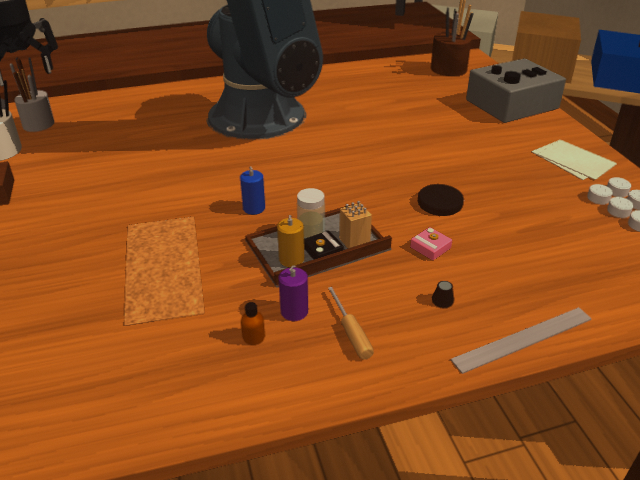

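View pics/top0.png

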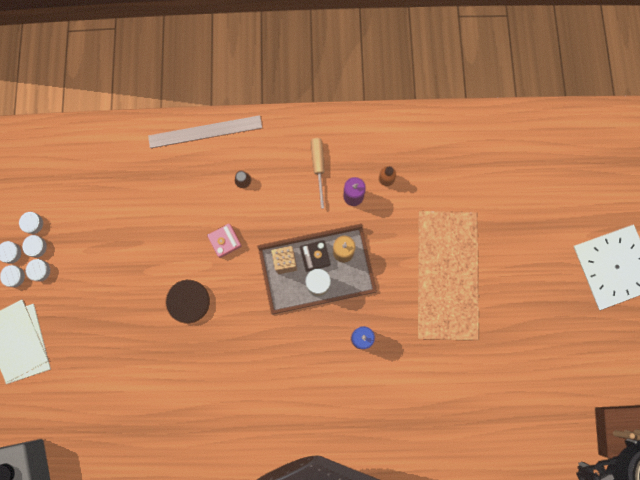

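The pictures show the tray at about (318,268) in top. The jar is at (318,281), the block at (284,258), the weight at (344,248) and the movement at (317,255). The mat is at (448,275) and the cushion at (188,301). 

There are three weight-like cylinders: blue (363,338), purple (354,191) and brass (344,248). There are two movement-like boxes: pink (225,241) and black (317,255). The brass one and the black one, both in the tray, fit the description. I'll confirm this in a crop.

```bash
cat > h.py <<'E'
import cv2,numpy as np
from workcell import ctrl
def ray(f,uv):
    uv=np.asarray(uv,float).reshape(-1,1,2)
    p=cv2.undistortPoints(uv,f["mtx"],np.array(f["dist"])).reshape(-1,2)
    R=f["extrinsics"][:3,:3];t=f["extrinsics"][:3,3]
    d=np.c_[p,np.ones(len(p))]@R
    return -R.T@t,d
def onz(f,uv,z):
    o,d=ray(f,uv); s=(z-o[2])/d[:,2]; return o+d*s[:,None]
def proj(f,P):
    R=f["extrinsics"][:3,:3];t=f["extrinsics"][:3,3]
    return cv2.projectPoints(np.asarray(P,float).reshape(-1,1,3),cv2.Rodrigues(R)[0],t,f["mtx"],np.array(f["dist"]))[0].reshape(-1,2)
def crop(f,x,y,w,h,k,name):
    cv2.imwrite(name,cv2.resize(f["color"][y:y+h,x:x+w],None,fx=k,fy=k,interpolation=cv2.INTER_CUBIC))
E
python3 - <<'E'
from h import *
f=ctrl.grab_frame("top"); crop(f,250,215,135,105,5.9,"pics/c_top.png")
g=ctrl.grab_frame("scene"); crop(g,235,165,170,120,4.7,"pics/c_sc.png")
E
```

```text
(no output)
```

View pics/c_top.png

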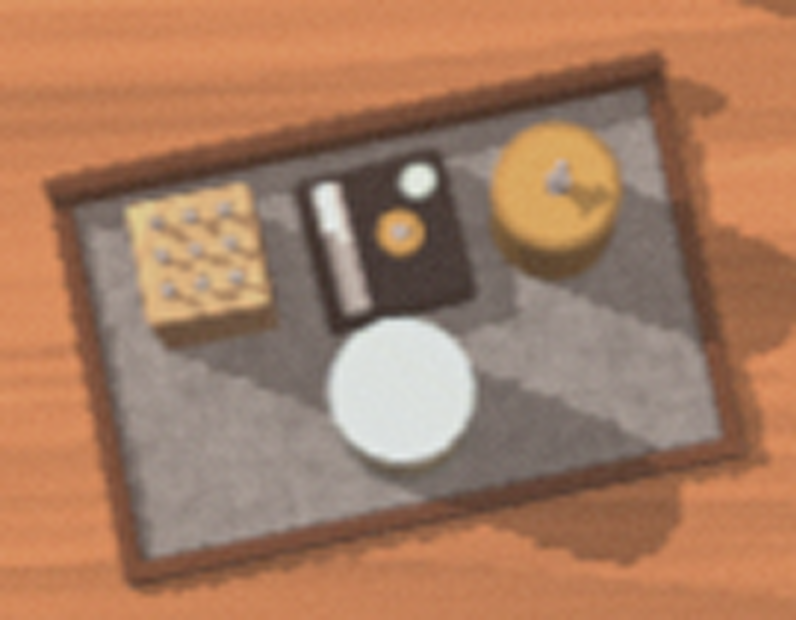

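View pics/c_sc.png

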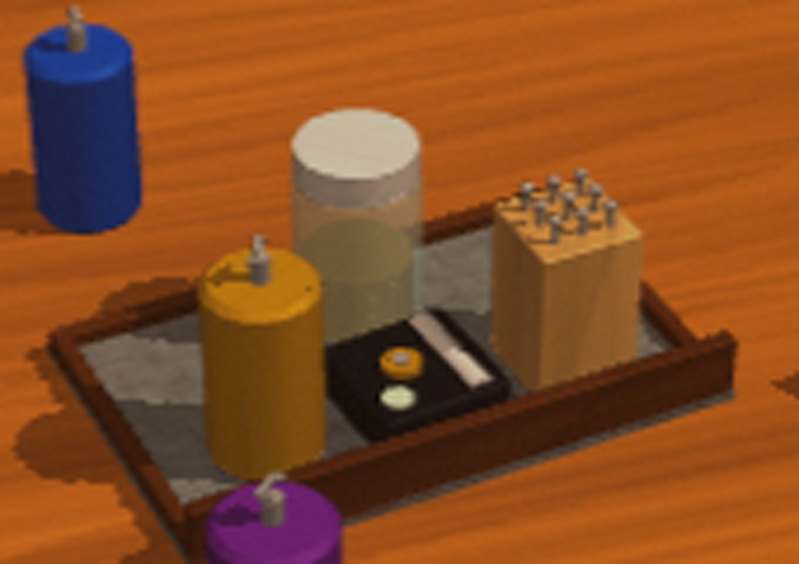

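The crops confirm it: the brass cylinder, the pale block with burs, the lidded jar and the black box with boss and battery are all in the tray. Next I measure them with masks and rays.

```bash
cat > meas.py <<'E'
from h import *
f=ctrl.grab_frame("top"); g=ctrl.grab_frame("scene")
off=(250,215)
def C(c): return (np.array(c)+.5)/5.9-.5+np.array(off)
np.set_printoptions(precision=4,suppress=True)
blk=onz(f,C([(126,205),(248,184),(272,305),(148,330)]),.075); print("block",blk.mean(0),np.linalg.norm(np.diff(blk,axis=0),axis=1))
mv=onz(f,C([(300,185),(437,150),(475,298),(333,333)]),.027); print("mov",mv.mean(0),np.linalg.norm(np.diff(mv,axis=0),axis=1))
for n,c,r,z in(("jar",(402,393),74,.09),("wt",(557,187),64,.085)):
    P=onz(f,C([c,(c[0]-r,c[1]),(c[0]+r,c[1])]),z);print(n,P[0],np.linalg.norm(P[1]-P[2]))
b=onz(f,C([(45,185),(660,55)]),.03);fr=onz(f,C([(135,585),(740,460)]),.012);print("tray",b,fr)
for a in(b,fr): d=a[0]-a[1];print(np.linalg.norm(d),np.degrees(np.arctan2(-d[0],d[1])))
print("traymid",(b.mean(0)+fr.mean(0))/2)
hsv=cv2.cvtColor(f["color"],cv2.COLOR_BGR2HSV)
# cushion
m=((hsv[...,2]<75)).astype(np.uint8);m2=np.zeros_like(m);m2[265:340,150:225]=m[265:340,150:225]
c=max(cv2.findContours(m2,0,2)[0],key=cv2.contourArea);(u,v),r=cv2.minEnclosingCircle(c);x,y,w,h=cv2.boundingRect(c);print("cush",u,v,r,x,y,w,h,onz(f,[(x+w/2-.5,y+h/2-.5),(x,y+h/2),(x+w,y+h/2)],.02))
print("mat",onz(f,[(418,212),(477,212),(478,339),(420,339)],.003))
for n,p,z in(("blue",(363,336),.08),("purple",(354,187),.08),("oil",(390,172),.07),("loupe",(243,178),.034),("drv",(322,206),.01),("drvend",(318,140),.02),("pink",(224,241),.022)):print(n,onz(f,[p],z)[0])
E
python3 meas.py
```

```text
block [0.579  0.0707 0.075 ] [0.0434 0.0437 0.0441]
mov [0.5896 0.0056 0.027 ] [0.0516 0.0562 0.0529]
jar [0.5269 0.0007 0.09  ] 0.05079444760871138
wt [ 0.5978 -0.0552  0.085 ] 0.04450412537482681
tray [[ 0.6137  0.1292  0.03  ]
 [ 0.6549 -0.0964  0.03  ]] [[ 0.4687  0.1003  0.012 ]
 [ 0.5075 -0.1205  0.012 ]]
0.22928586964222872 10.35983413878531
0.22422327158415065 9.952353234634941
traymid [0.5612 0.0032 0.021 ]
cush 187.82901000976562 301.47894287109375 20.976112365722656 167 282 42 40 [[0.4993 0.2816 0.02  ]
 [0.4994 0.3261 0.02  ]
 [0.497  0.2352 0.02  ]]
mat [[ 0.6835 -0.2242  0.003 ]
 [ 0.6796 -0.3554  0.003 ]
 [ 0.4014 -0.3379  0.003 ]
 [ 0.4058 -0.2132  0.003 ]]
blue [ 0.4144 -0.0871  0.08  ]
purple [ 0.724  -0.0808  0.08  ]
oil [ 0.7573 -0.1591  0.07  ]
loupe [0.7647 0.1583 0.034 ]
drv [ 0.702  -0.0125  0.01  ]
drvend [ 0.8512 -0.0081  0.02  ]
pink [0.6282 0.2022 0.022 ]
```

```bash
cat > m2.py <<'E'
from h import *
np.set_printoptions(precision=4,suppress=True)
f=ctrl.grab_frame("top"); g=ctrl.grab_frame("scene")
print("top cam",ray(f,[(0,0)])[0])
def C(c): return (np.array(c)+.5)/4.7-.5+np.array((235,165))
def tri(u,v,n):
    o1,d1=ray(f,[u]);o2,d2=ray(g,[v]);d1=d1[0]/np.linalg.norm(d1);d2=d2[0]/np.linalg.norm(d2)
    A=np.c_[d1,-d2];s=np.linalg.lstsq(A,o2-o1,rcond=None)[0];p,q=o1+d1*s[0],o2+d2*s[1];print(n,(p+q)/2,"gap",np.linalg.norm(p-q))
T=lambda c:(np.array(c)+.5)/5.9-.5+np.array((250,215))
print("scene planes: jar",onz(g,[C((356,145))],.09),"wt",onz(g,[C((261,286))],.085),"blk",onz(g,[C((566,222))],.075))
tri(T((402,393)),C((356,145)),"jar");tri(T((557,187)),C((261,286)),"wt");tri(T((198,256)),C((566,222)),"blk")
tri(T((401,231)),C((401,360)),"boss")
crop(f,155,265,70,70,8,"pics/cush.png");crop(g,405,175,70,50,10,"pics/cush_s.png")
E
python3 m2.py
```

```text
top cam [ 0.3868 -0.0139  1.3249]
scene planes: jar [[0.5283 0.0013 0.09  ]] wt [[ 0.6015 -0.0551  0.085 ]] blk [[0.5808 0.0704 0.075 ]]
jar [0.5271 0.0011 0.0892] gap 0.0008640247523691724
wt [ 0.5983 -0.0548  0.0826] gap 0.0008393581080432494
blk [0.5791 0.071  0.0737] gap 8.001933898209032e-05
boss [0.5925 0.0004 0.0318] gap 0.0006976930309614723
```

View pics/cush.png

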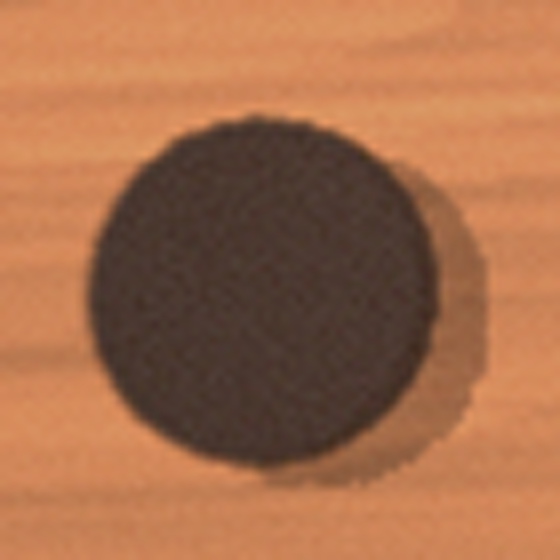

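View pics/cush_s.png

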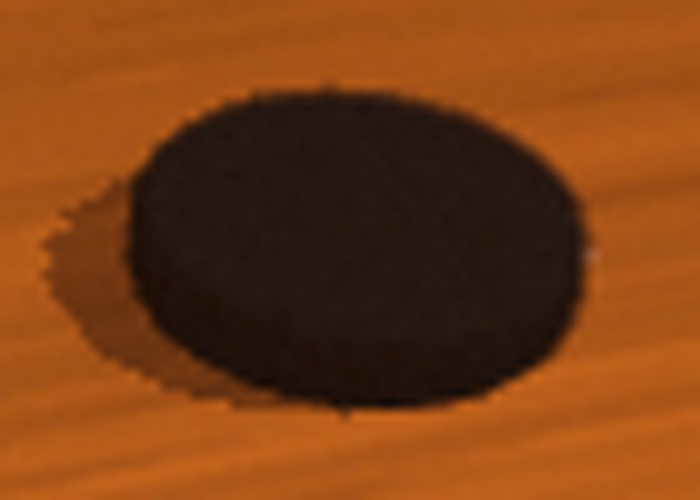

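The cushion top spans crop x 90–433 and y 117–463, so its centre is at about (187.3,300.8) px, near (0.5005, 0.282). The block, jar and weight agree across both views to 1 mm in x/y, at the expected heights. Next come the block and movement yaw, then the move to the block.

```bash
python3 - <<'E'
from h import *
np.set_printoptions(precision=4,suppress=True)
f=ctrl.grab_frame("top")
T=lambda c:(np.array(c)+.5)/5.9-.5+np.array((250,215))
for n,q,z in(("blk",[(126,205),(248,184),(272,305),(148,330)],.075),("mov",[(300,185),(437,150),(475,298),(333,333)],.027),("traySides",[(45,185),(660,55),(740,460),(135,585)],.0)):
    P=onz(f,T(q),z)
    if z==0:
        P=np.r_[onz(f,T(q[:2]),.03),onz(f,T(q[2:]),.012)]
    a=[np.degrees(np.arctan2(*(P[i]-P[j])[[1,0]])) for i,j in((0,1),(3,2),(0,3),(1,2))];print(n,np.array(a)-[90,90,0,0])
print(onz(f,[(187.3,300.8)],.02))
s=ctrl.observe();print(s["tcp_pos"],s["tool_rot"])
E
```

```text
blk [8.1369 9.7714 8.9433 9.8301]
mov [12.7747 12.2135 11.0224 12.4519]
traySides [10.3598  9.9524 11.262   9.308 ]
[[0.5008 0.2821 0.02  ]]
[ 0.1907 -0.4891  0.2482] [-179.9869    0.0001   21.3023]
```

```bash
cat > go.py <<'E'
import sys
from h import *
s=ctrl.observe();p=s["tcp_pos"];r,pi,yw=s["tool_rot"]
t=np.array([float(a) for a in sys.argv[1:4]]);y=np.radians(float(sys.argv[4]) if len(sys.argv)>4 else yw)
d=(t-p)*1000;c,n=np.cos(y),np.sin(y)
print("t",round(s["t"],2),"tcp",p.round(4),"rpy",s["tool_rot"].round(2),"gap",round(s["finger_gap"],3),"F",s["contact_force"].round(1))
print("tool mm",np.round([c*d[0]+n*d[1],n*d[0]-c*d[1],-d[2]],1),"rotz",round(np.radians(yw)-y,4),"dist",round(np.linalg.norm(d)))
E
python3 go.py .598 -.055 .2 9.3
```

```text
t 0.45 tcp [ 0.1907 -0.4891  0.2482] rpy [-179.99    0.     21.3 ] gap 0.997 F [ 0.1  0.2 -0.1]
tool mm [ 472.1 -362.5   48.2] rotz 0.2095 dist 597
```

servo_tool(jaw=[1,1], translation=[[0,0,0],[0,0,0]], rot=[[0,0,0.105],[0,0,0.105]])

```text
t: 0.7
tcp_pos: [0.1907, -0.4891, 0.2483]
tool_rot: [-180.0, 0.0, 9.1]
contact_force: [0.0, 0.4, -0.2]
finger_gap: 1.0
```

servo_tool(jaw=[1,1,1,1,1], translation=[[47,-36,4],[47,-36,4],[47,-36,4],[47,-36,4],[47,-36,4]], rot=[[0,0,0],[0,0,0],[0,0,0],[0,0,0],[0,0,0]])

```text
t: 1.32
tcp_pos: [0.3948, -0.2721, 0.2284]
tool_rot: [180.0, -0.0, 9.3]
contact_force: [0.7, -1.7, 0.5]
finger_gap: 1.002
```

servo_tool(jaw=[1,1,1,1,1], translation=[[47,-36,4],[47,-36,4],[47,-36,4],[47,-36,4],[47,-36,4]], rot=[[0,0,0],[0,0,0],[0,0,0],[0,0,0],[0,0,0]])

```text
t: 1.95
tcp_pos: [0.5978, -0.0564, 0.2083]
tool_rot: [180.0, -0.0, 9.3]
contact_force: [0.5, -1.2, -0.3]
finger_gap: 0.998
```

```bash
python3 go.py .598 -.055 .06
```

```text
t 1.95 tcp [ 0.5978 -0.0564  0.2083] rpy [ 1.7999e+02 -2.0000e-02  9.2800e+00] gap 0.998 F [ 0.5 -1.2 -0.3]
tool mm [  0.4  -1.3 148.3] rotz 0.0 dist 148
```

servo_tool(jaw=[1,1,1,1,1], translation=[[0,-1,50],[0,0,40],[0,0,30],[0,0,20],[0,0,8]], rot=[[0,0,0],[0,0,0],[0,0,0],[0,0,0],[0,0,0]])

```text
t: 2.58
tcp_pos: [0.5958, -0.057, 0.0591]
tool_rot: [-180.0, 0.1, 9.3]
contact_force: [0.5, 0.5, 0.5]
finger_gap: 1.001
```

```bash
python3 go.py .598 -.055 .06; python3 - <<'E'
from h import *
f=ctrl.grab_frame("top"); crop(f,250,190,160,120,5,"pics/w1.png")
g=ctrl.grab_frame("scene"); crop(g,220,120,200,150,4,"pics/w1s.png")
E
```

```text
t 2.58 tcp [ 0.5958 -0.057   0.0591] rpy [-1.7997e+02  1.1000e-01  9.2700e+00] gap 1.001 F [0.5 0.5 0.5]
tool mm [ 2.5 -1.6 -0.9] rotz 0.0 dist 3
```

View pics/w1s.png

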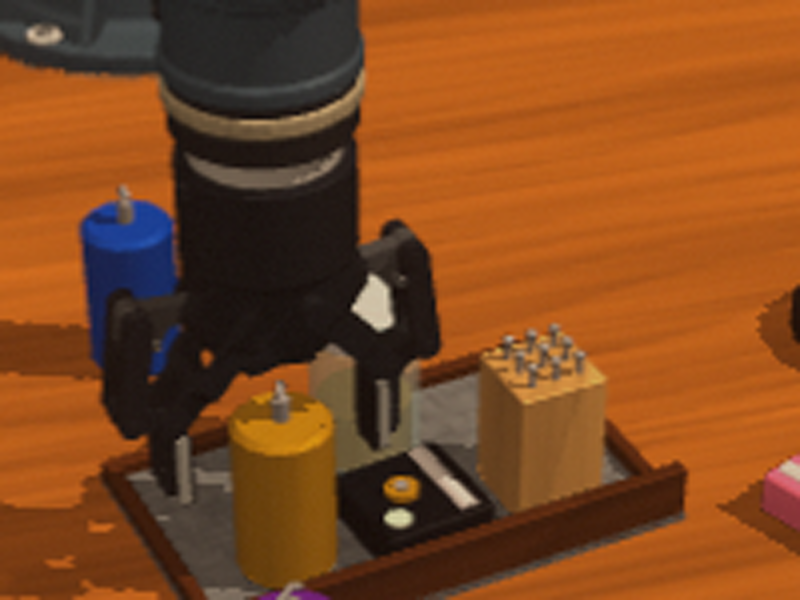

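```bash
python3 - <<'E'
from h import *
np.set_printoptions(precision=4,suppress=True)
g=ctrl.grab_frame("scene")
for z in (.042,.055): print(onz(g,[(264,243.7),(317,231)],z), onz(g,[(264,243.7),(317,231)],z).mean(0))
E
```

```text
[[ 0.5843 -0.1     0.042 ]
 [ 0.5746  0.0005  0.042 ]] [ 0.5794 -0.0498  0.042 ]
[[ 0.6008 -0.1028  0.055 ]
 [ 0.5914 -0.0042  0.055 ]] [ 0.5961 -0.0535  0.055 ]
```

View pics/w1.png

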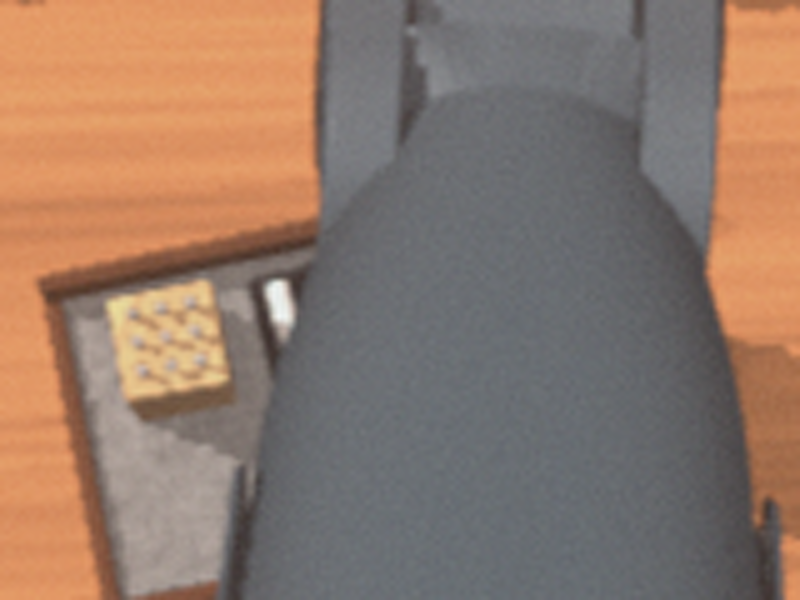

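servo_tool(jaw=[1,1,1], translation=[[2,-2,4],[0,0,0],[0,0,0]], rot=[[0,0,0],[0,0,0],[0,0,0]])

```text
t: 3.1
tcp_pos: [0.5983, -0.0548, 0.0567]
tool_rot: [180.0, -0.0, 9.3]
contact_force: [0.6, 0.3, 0.4]
finger_gap: 0.998
```

servo_tool(jaw=[0,0,0,0], translation=[[0,0,0],[0,0,0],[0,0,0],[0,0,0]], rot=[[0,0,0],[0,0,0],[0,0,0],[0,0,0]])

```text
t: 3.6
tcp_pos: [0.5982, -0.0549, 0.0567]
tool_rot: [180.0, -0.0, 9.3]
contact_force: [-1.3, -0.1, 5.1]
finger_gap: 0.524
```

servo_tool(jaw=[0,0,0,0], translation=[[0,0,0],[0,0,0],[0,0,0],[0,0,0]], rot=[[0,0,0],[0,0,0],[0,0,0],[0,0,0]])

```text
t: 4.1
tcp_pos: [0.5982, -0.0549, 0.0567]
tool_rot: [180.0, -0.0, 9.3]
contact_force: [-1.2, -0.6, 6.3]
finger_gap: 0.525
```

```bash
python3 go.py .61 -.28 .2; python3 - <<'E'
from h import *
g=ctrl.grab_frame("scene"); crop(g,220,120,200,150,4,"pics/w2s.png")
E
```

```text
t 4.1 tcp [ 0.5982 -0.0549  0.0567] rpy [ 1.80e+02 -3.00e-02  9.27e+00] gap 0.525 F [-1.2 -0.6  6.3]
tool mm [ -24.6  224.1 -143.3] rotz 0.0 dist 267
```

View pics/w2s.png

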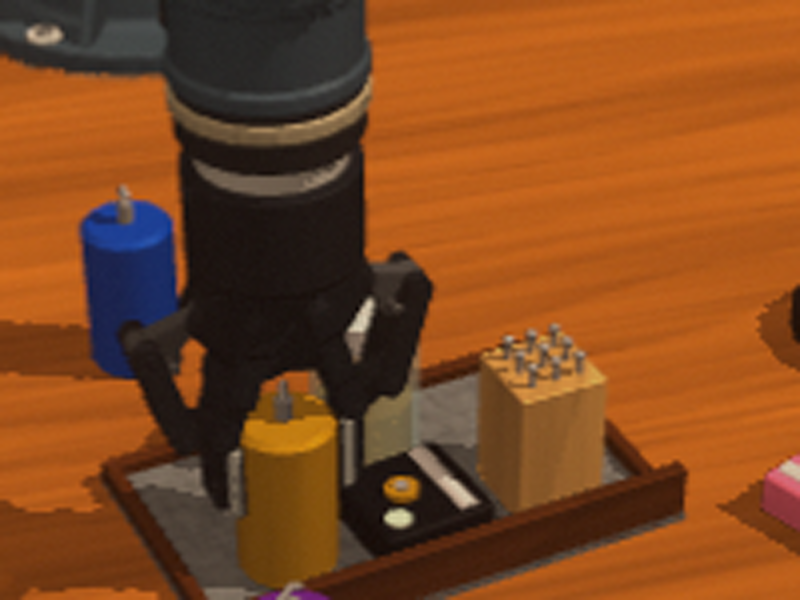

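```bash
python3 - <<'E'
from h import *
a=cv2.imread("pics/scene0.png");b=ctrl.grab_frame("scene")["color"]
cv2.imwrite("pics/scene_w.png",b)
def st(im,x,y,w,h):
    c=im[y:y+h,x:x+w]
    r,_=cv2.phaseCorrelate(np.float32(cv2.cvtColor(a,6)[y:y+h,x:x+w]),np.float32(cv2.cvtColor(im,6)[y:y+h,x:x+w]),cv2.createHanningWindow((w,h),5));return r
print(st(b,286,213,10,12))
for r in (235,240,245,250,255):
    for n,im in(("a",a),("b",b)):
        row=im[r].astype(int);s=row[:,2]-row[:,0]
        print(r,n,"R edge",s[296:310])
E
```

```text
(-0.7213655727299129, 0.6359582445209213)
235 a R edge [111 113 111 116 116 115 112  94  58  49  48  48  48  48]
235 b R edge [115 117 119 122 122 119 119 115  57  17  28  32  19  12]
240 a R edge [111 111 114 115 115 110 109  81  34  15  15  15  14  14]
240 b R edge [113 118 119 123 121 119 116 112  55  17  29  34  20  13]
245 a R edge [111 110 111 113 112 112 109 104  47  16  14  17  15  15]
245 b R edge [113 115 118 119 121 120 117 114  68  24  13  11  12  12]
250 a R edge [109 113 110 110 114 113 107 100  40  18  15  13  14  13]
250 b R edge [113 117 118 121 121 116 118 113  73  28  12  14  16  12]
255 a R edge [108 109 110 110 111 111 107 102  53  22  18  20  20  19]
255 b R edge [113 114 117 117 119 119 114 111  72  29  18  19  21  18]
```

servo_tool(jaw=[0,0,0,0,0], translation=[[0,0,-5],[0,0,-10],[0,0,-20],[0,0,-25],[-1,15,-5]], rot=[[0,0,0],[0,0,0],[0,0,0],[0,0,0],[0,0,0]])

```text
t: 4.82
tcp_pos: [0.6004, -0.0695, 0.1231]
tool_rot: [180.0, -0.1, 9.4]
contact_force: [0.4, -0.9, -6.3]
finger_gap: 0.525
```

servo_tool(jaw=[0,0,0,0,0], translation=[[-1,40,0],[-1,50,0],[-1,50,0],[-1,45,0],[-1,24,0]], rot=[[0,0,0],[0,0,0],[0,0,0],[0,0,0],[0,0,0]])

```text
t: 5.45
tcp_pos: [0.6276, -0.2799, 0.1201]
tool_rot: [-180.0, 0.1, 9.1]
contact_force: [-0.2, 0.3, -5.8]
finger_gap: 0.524
```

servo_tool(jaw=[0,0,0,0], translation=[[0,10,0],[0,0,20],[0,0,20],[0,0,10]], rot=[[0,0,0],[0,0,0],[0,0,0],[0,0,0]])

```text
t: 5.95
tcp_pos: [0.6292, -0.2854, 0.0699]
tool_rot: [-179.9, 0.1, 9.3]
contact_force: [0.8, -0.3, -5.3]
finger_gap: 0.523
```

```bash
python3 go.py .63 -.287 .0547; python3 - <<'E'
from h import *
g=ctrl.grab_frame("scene"); crop(g,100,120,200,150,4,"pics/w3s.png")
E
```

```text
t 5.95 tcp [ 0.6292 -0.2854  0.0699] rpy [-1.7991e+02  1.1000e-01  9.3300e+00] gap 0.523 F [ 0.8 -0.3 -5.3]
tool mm [ 0.6  1.7 15.2] rotz 0.0 dist 15
```

View pics/w3s.png

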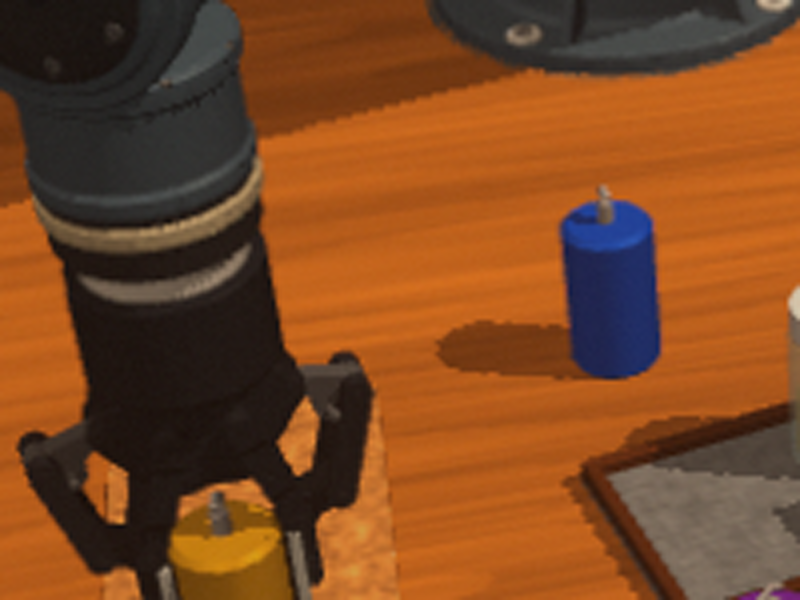

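The weight is held upright over the mat. I lower it slowly, watching the force.

servo_tool(jaw=[0,0,0,0,0], translation=[[0,1,6],[0,0,4],[0,0,2],[0,0,1],[0,0,1]], rot=[[0,0,0],[0,0,0],[0,0,0],[0,0,0],[0,0,0]])

```text
t: 6.62
tcp_pos: [0.6301, -0.2878, 0.0575]
tool_rot: [180.0, -0.0, 9.3]
contact_force: [0.2, -0.1, -5.5]
finger_gap: 0.529
```

servo_tool(jaw=[0,0,0], translation=[[0,0,1],[0,0,0],[0,0,0]], rot=[[0,0,0],[0,0,0],[0,0,0]])

```text
t: 7.0
tcp_pos: [0.63, -0.2877, 0.0563]
tool_rot: [-180.0, -0.0, 9.3]
contact_force: [0.1, -0.8, -5.8]
finger_gap: 0.52
```

servo_tool(jaw=[0,0,0], translation=[[0,0,1.5],[0,0,0],[0,0,0]], rot=[[0,0,0],[0,0,0],[0,0,0]])

```text
t: 7.38
tcp_pos: [0.6301, -0.2877, 0.0549]
tool_rot: [180.0, -0.0, 9.3]
contact_force: [0.1, -0.5, -3.8]
finger_gap: 0.522
```

servo_tool(jaw=[0,0.6,0.7,0.8,1], translation=[[0,0,0.7],[0,0,0],[0,0,0],[0,0,0],[0,0,0]], rot=[[0,0,0],[0,0,0],[0,0,0],[0,0,0],[0,0,0]])

```text
t: 8.0
tcp_pos: [0.63, -0.2877, 0.0541]
tool_rot: [-180.0, -0.0, 9.3]
contact_force: [0.4, -0.7, -0.0]
finger_gap: 0.981
```

servo_tool(jaw=[1,1,1,1,1], translation=[[0,0,0],[0,0,0],[0,0,-10],[0,0,-40],[0,0,-50]], rot=[[0,0,0],[0,0,0],[0,0,0],[0,0,0],[0,0,0]])

```text
t: 8.62
tcp_pos: [0.6294, -0.2874, 0.1549]
tool_rot: [-179.9, 0.1, 9.3]
contact_force: [1.7, 0.5, 0.9]
finger_gap: 0.999
```

```bash
python3 go.py .527 .001 .16; python3 - <<'E'
from h import *
f=ctrl.grab_frame("top"); cv2.imwrite("pics/t4.png",f["color"])
g=ctrl.grab_frame("scene"); cv2.imwrite("pics/s4.png",g["color"])
E
```

```text
t 8.62 tcp [ 0.6294 -0.2874  0.1549] rpy [-1.7994e+02  9.0000e-02  9.2700e+00] gap 0.999 F [1.7 0.5 0.9]
tool mm [ -54.6 -301.2   -5.1] rotz 0.0 dist 306
```

View pics/s4.png

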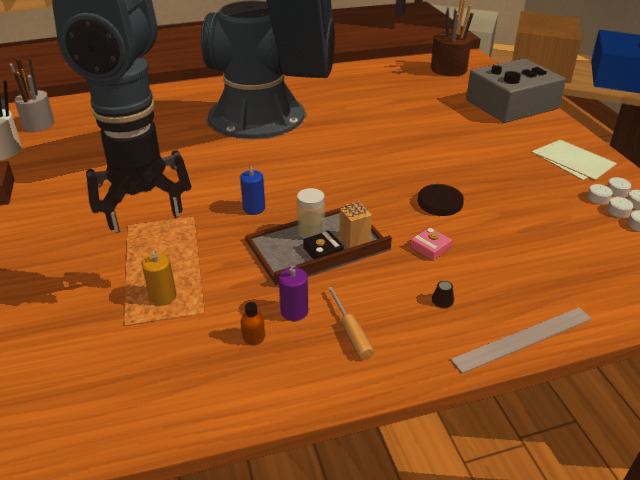

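The weight stands on the mat at (160,280) and the gripper is clear. The jar is next.

servo_tool(jaw=[1,1,1,1,1], translation=[[-9,-50,0],[-9,-50,0],[-9,-50,0],[-9,-50,0],[-9,-50,0]], rot=[[0,0,0],[0,0,0],[0,0,0],[0,0,0],[0,0,0]])

```text
t: 9.35
tcp_pos: [0.5448, -0.0468, 0.1547]
tool_rot: [180.0, -0.1, 9.3]
contact_force: [0.5, 0.6, -0.0]
finger_gap: 1.0
```

servo_tool(jaw=[1,1,1], translation=[[-9,-51,0],[0,0,0],[0,0,0]], rot=[[0,0,0],[0,0,0],[0,0,0]])

```text
t: 9.72
tcp_pos: [0.5286, 0.0007, 0.1546]
tool_rot: [180.0, -0.1, 9.3]
contact_force: [0.2, -0.6, -0.5]
finger_gap: 0.997
```

```bash
python3 go.py .527 .001 .051
```

```text
t 9.72 tcp [0.5286 0.0007 0.1546] rpy [ 1.7998e+02 -6.0000e-02  9.3200e+00] gap 0.997 F [ 0.2 -0.6 -0.5]
tool mm [ -1.5  -0.6 103.6] rotz 0.0 dist 104
```

servo_tool(jaw=[1,1,1,1,1], translation=[[-1.5,-0.6,45],[0,0,35],[0,0,20],[0,0,4],[0,0,0]], rot=[[0,0,0],[0,0,0],[0,0,0],[0,0,0],[0,0,0]])

```text
t: 10.35
tcp_pos: [0.5272, 0.0003, 0.0505]
tool_rot: [180.0, -0.0, 9.2]
contact_force: [-0.1, 1.0, 1.1]
finger_gap: 1.0
```

servo_tool(jaw=[1,1], translation=[[0,0,0],[0,0,0]], rot=[[0,0,0],[0,0,0]])

```text
t: 10.6
tcp_pos: [0.5272, 0.001, 0.0509]
tool_rot: [180.0, -0.1, 9.3]
contact_force: [0.3, 0.6, 0.4]
finger_gap: 1.0
```

servo_tool(jaw=[0,0,0,0,0], translation=[[0,0,0],[0,0,0],[0,0,0],[0,0,0],[0,0,0]], rot=[[0,0,0],[0,0,0],[0,0,0],[0,0,0],[0,0,0]])

```text
t: 11.22
tcp_pos: [0.5268, 0.001, 0.0508]
tool_rot: [180.0, -0.0, 9.3]
contact_force: [-2.4, -0.3, 6.6]
finger_gap: 0.593
```

```bash
python3 go.py .54 -.283 .049; python3 - <<'E'
from h import *
g=ctrl.grab_frame("scene"); crop(g,220,100,200,150,4,"pics/j2s.png")
a=cv2.imread("pics/scene0.png");cv2.imwrite("pics/j0s.png",cv2.resize(a[100:250,220:420],None,fx=4,fy=4,interpolation=2))
E
```

```text
t 11.22 tcp [0.5268 0.001  0.0508] rpy [ 1.7999e+02 -4.0000e-02  9.2700e+00] gap 0.593 F [-2.4 -0.3  6.6]
tool mm [-32.7 282.4   1.8] rotz 0.0 dist 284
```

View pics/j2s.png

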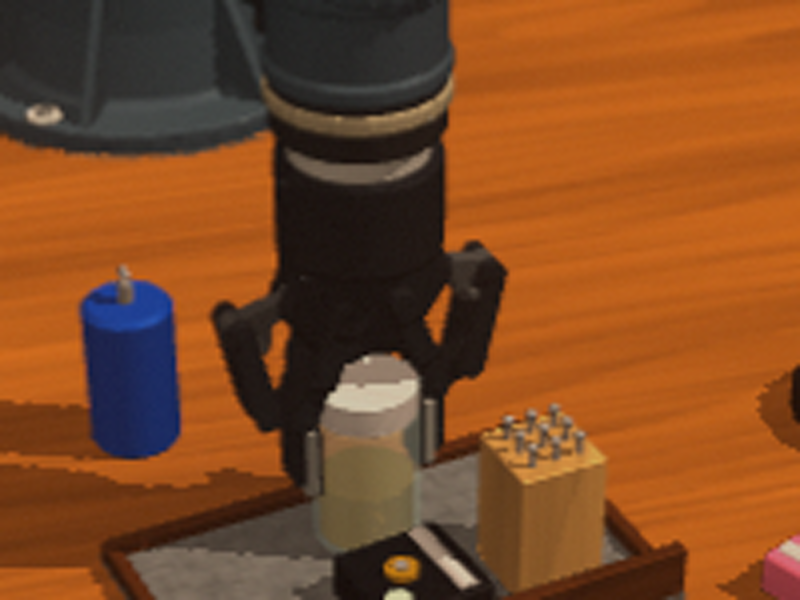

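```bash
python3 - <<'E'
from h import *
a=cv2.imread("pics/scene0.png");b=ctrl.grab_frame("scene")["color"];cv2.imwrite("pics/scene_j.png",b)
for r in (200,202,204,228,231):
    for n,im in(("a",a),("b",b)): print(r,n,im[r,295:305,0],im[r,319:329,0])
E
```

```text
200 a [ 27  24  58  71  77 130 154 161 161 163] [157 148 118 106 102  59  29  24  23  25]
200 b [ 18  18  18  17  18  21  93 157 170 171] [166 159 130 115 110  83  44  95 109  73]
202 a [ 27  29  58  71  77  79  82  82  84 101] [106 106 108 103  99  62  33  25  24  25]
202 b [20 22 20 21 20 31 73 87 89 89] [113 112 113 112 109  85  38  56  80  60]
204 a [25 35 50 67 75 80 82 83 85 84] [105 106 106 102  91  65  34  26  27  25]
204 b [22 24 21 22 31 73 86 88 89 90] [111 113 113 111  98  74  38  57  79  60]
228 a [15 17 16 16 17 13 17 18 30 48] [63 64 65 69 91 88 79 84 85 82]
228 b [55 56 57 65 67 57 54 54 56 55] [68 67 68 66 85 96 90 91 91 90]
231 a [17 18 19 18 16 15 12 15 27 47] [63 64 64 67 78 81 69 41 18 12]
231 b [54 53 54 63 68 55 53 55 54 54] [68 69 68 67 80 90 79 46 20 15]
```

servo_tool(jaw=[0,0,0,0,0], translation=[[0,0,-5],[0,0,-15],[0,0,-25],[0,0,-10],[-3,30,0]], rot=[[0,0,0],[0,0,0],[0,0,0],[0,0,0],[0,0,0]])

```text
t: 11.95
tcp_pos: [0.5292, -0.0282, 0.1063]
tool_rot: [-180.0, -0.1, 9.4]
contact_force: [0.9, -0.2, -3.0]
finger_gap: 0.589
```

servo_tool(jaw=[0,0,0,0,0], translation=[[-6,50,0],[-7,56,0],[-7,56,0],[-6,50,0],[-3,30,0]], rot=[[0,0,0],[0,0,0],[0,0,0],[0,0,0],[0,0,0]])

```text
t: 12.58
tcp_pos: [0.5386, -0.2751, 0.105]
tool_rot: [180.0, 0.0, 9.2]
contact_force: [0.6, 0.5, -2.7]
finger_gap: 0.596
```

servo_tool(jaw=[0,0,0,0,0], translation=[[-1,10,0],[0,0,15],[0,0,20],[0,0,10],[0,0,4]], rot=[[0,0,0],[0,0,0],[0,0,0],[0,0,0],[0,0,0]])

```text
t: 13.2
tcp_pos: [0.5392, -0.2814, 0.0552]
tool_rot: [-179.9, 0.1, 9.3]
contact_force: [-0.0, 0.4, -1.3]
finger_gap: 0.593
```

servo_tool(jaw=[0,0,0], translation=[[0,0,4],[0,0,1.5],[0,0,0]], rot=[[0,0,0],[0,0,0],[0,0,0]])

```text
t: 13.58
tcp_pos: [0.5397, -0.2827, 0.0508]
tool_rot: [180.0, -0.0, 9.3]
contact_force: [0.7, 0.1, -2.8]
finger_gap: 0.594
```

```bash
python3 go.py .54 -.283 .049; python3 - <<'E'
from h import *
g=ctrl.grab_frame("scene"); crop(g,60,120,200,150,4,"pics/j3s.png")
E
```

```text
t 13.57 tcp [ 0.5397 -0.2827  0.0508] rpy [ 1.7999e+02 -2.0000e-02  9.2700e+00] gap 0.594 F [ 0.7  0.1 -2.8]
tool mm [0.3 0.4 1.8] rotz 0.0 dist 2
```

View pics/j3s.png

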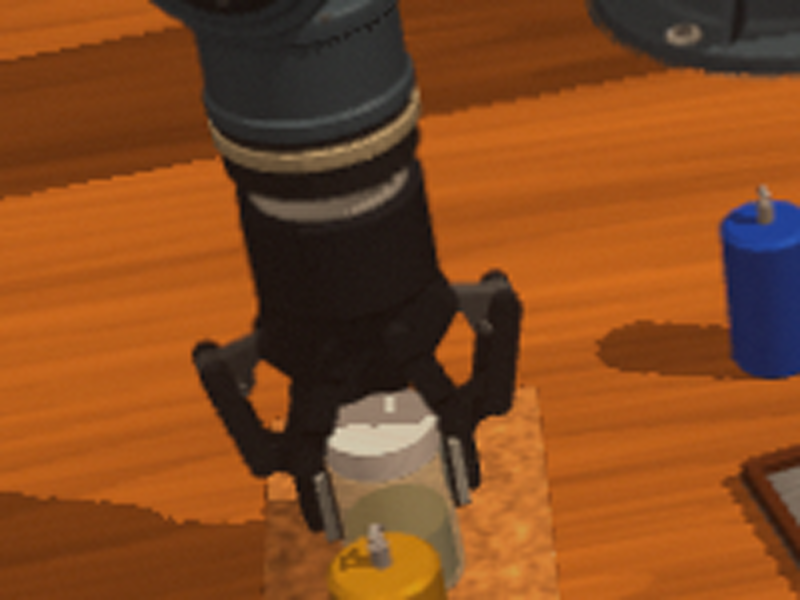

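servo_tool(jaw=[0,0,0,0], translation=[[0,0,1.2],[0,0,0.5],[0,0,0.5],[0,0,0]], rot=[[0,0,0],[0,0,0],[0,0,0],[0,0,0]])

```text
t: 14.12
tcp_pos: [0.5395, -0.2826, 0.0488]
tool_rot: [180.0, -0.0, 9.3]
contact_force: [-2.0, 1.4, 4.5]
finger_gap: 0.595
```

Contact made. I release the jar, back off, and go to the block.

servo_tool(jaw=[0.65,0.75,0.85,1,1], translation=[[0,0,0],[0,0,0],[0,0,0],[0,0,0],[0,0,-10]], rot=[[0,0,0],[0,0,0],[0,0,0],[0,0,0],[0,0,0]])

```text
t: 14.75
tcp_pos: [0.539, -0.2823, 0.0581]
tool_rot: [-179.9, 0.1, 9.3]
contact_force: [-0.6, 0.6, -0.3]
finger_gap: 1.002
```

servo_tool(jaw=[1,1,1], translation=[[0,0,-40],[0,0,-55],[0,0,0]], rot=[[0,0,0],[0,0,0],[0,0,0]])

```text
t: 15.12
tcp_pos: [0.5418, -0.2838, 0.1587]
tool_rot: [179.7, -0.4, 9.3]
contact_force: [-0.1, -0.4, 0.2]
finger_gap: 0.999
```

```bash
python3 go.py .579 .071 .155; python3 - <<'E'
from h import *
g=ctrl.grab_frame("scene"); crop(g,60,120,200,150,4,"pics/j4s.png")
E
```

```text
t 15.12 tcp [ 0.5418 -0.2838  0.1587] rpy [179.72  -0.38   9.27] gap 0.999 F [-0.1 -0.4  0.2]
tool mm [  93.9 -344.2    3.7] rotz 0.0 dist 357
```

View pics/j4s.png

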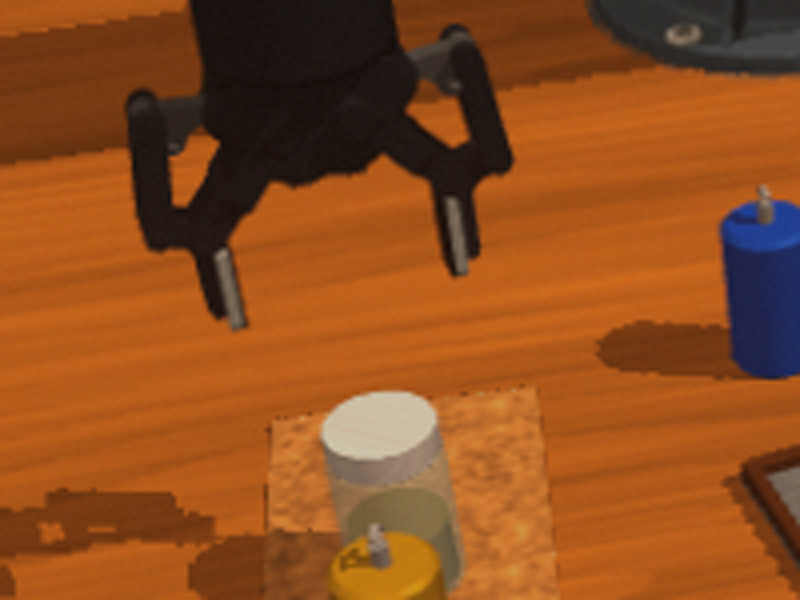

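servo_tool(jaw=[1,1,1,1,1], translation=[[13,-49,0],[13,-49,0],[14,-49,0],[14,-49,0],[13,-49,0]], rot=[[0,0,0],[0,0,0],[0,0,0],[0,0,0],[0,0,0]])

```text
t: 15.8
tcp_pos: [0.5656, -0.0283, 0.1525]
tool_rot: [-180.0, 0.1, 9.3]
contact_force: [0.9, -0.0, 0.8]
finger_gap: 1.0
```

servo_tool(jaw=[1,1,1,1], translation=[[13,-49,0],[14,-49,0],[0,0,0],[0,0,0]], rot=[[0,0,0],[0,0,0],[0,0,0],[0,0,0]])

```text
t: 16.3
tcp_pos: [0.5764, 0.071, 0.1526]
tool_rot: [180.0, 0.1, 9.3]
contact_force: [-0.6, -0.3, 0.5]
finger_gap: 1.001
```

```bash
python3 go.py .579 .071 .055
```

```text
t 16.3 tcp [0.5764 0.071  0.1526] rpy [1.7999e+02 9.0000e-02 9.3100e+00] gap 1.001 F [-0.6 -0.3  0.5]
tool mm [ 2.5  0.4 97.6] rotz 0.0 dist 98
```

servo_tool(jaw=[1,1,1,1,1], translation=[[2.5,0.4,40],[0,0,35],[0,0,18],[0,0,4],[0,0,0]], rot=[[0,0,0],[0,0,0],[0,0,0],[0,0,0],[0,0,0]])

```text
t: 16.92
tcp_pos: [0.5797, 0.0702, 0.0567]
tool_rot: [-180.0, -0.0, 9.2]
contact_force: [-0.4, -0.6, -0.6]
finger_gap: 1.001
```

servo_tool(jaw=[1,1], translation=[[0,0,0],[0,0,0]], rot=[[0,0,0],[0,0,0]])

```text
t: 17.18
tcp_pos: [0.58, 0.071, 0.0572]
tool_rot: [-180.0, -0.1, 9.3]
contact_force: [0.5, 0.0, -0.4]
finger_gap: 1.007
```

servo_tool(jaw=[0,0,0,0,0], translation=[[0,0,0],[0,0,0],[0,0,0],[0,0,0],[0,0,0]], rot=[[0,0,0],[0,0,0],[0,0,0],[0,0,0],[0,0,0]])

```text
t: 17.8
tcp_pos: [0.5798, 0.0712, 0.0567]
tool_rot: [-180.0, -0.0, 9.3]
contact_force: [-0.5, 0.7, 5.7]
finger_gap: 0.508
```

```bash
python3 go.py .455 -.278 .053; python3 - <<'E'
from h import *
g=ctrl.grab_frame("scene"); crop(g,260,110,200,150,4,"pics/b2s.png")
a=cv2.imread("pics/scene0.png");b=g["color"];cv2.imwrite("pics/scene_b.png",b)
for r in (222,226,230,234,238):
    for n,im in(("a",a),("b",b)): print(r,n,im[r,336:346,2],im[r,366:376,2])
E
```

```text
t 17.8 tcp [0.5798 0.0712 0.0567] rpy [-1.7999e+02 -3.0000e-02  9.2700e+00] gap 0.508 F [-0.5  0.7  5.7]
tool mm [-179.4  324.5    3.7] rotz 0.0 dist 371
222 a [112 113 113 108 104 101  99  95  94  94] [146 148 149 150 151 168 178 180 179 180]
222 b [70 32 28 28 32 29 29 59 83 88] [153 157 157 157 161 169 185 191 191 191]
226 a [114 115 117 105 102 100  97  95  95  93] [145 148 147 149 152 107  91 116 161 174]
226 b [123 122  70  32  28  30  30  59  83  89] [152 158 157 157 160 135 105 122 173 185]
230 a [114 117 117 104 101  98  98  96  94  93] [145 148 148 150 130  72  51  65  83  86]
230 b [ 77 115 124 118 108 106  94  85  88  89] [153 157 156 156 160 101  59  69  88  93]
234 a [73 74 75 86 98 97 96 96 95 95] [144 146 146 149 134 114  82  65  52  50]
234 b [ 77  79  78  84 100 104 103 102 100 101] [150 154 157 157 159 131  86  68  57  51]
238 a [40 69 75 83 97 95 96 94 95 95] [145 145 145 148 131 119 112 112 111  85]
238 b [ 41  73  79  73  98 104 101 103 101 100] [152 154 155 158 152 131 120 119 118  90]
```

View pics/b2s.png

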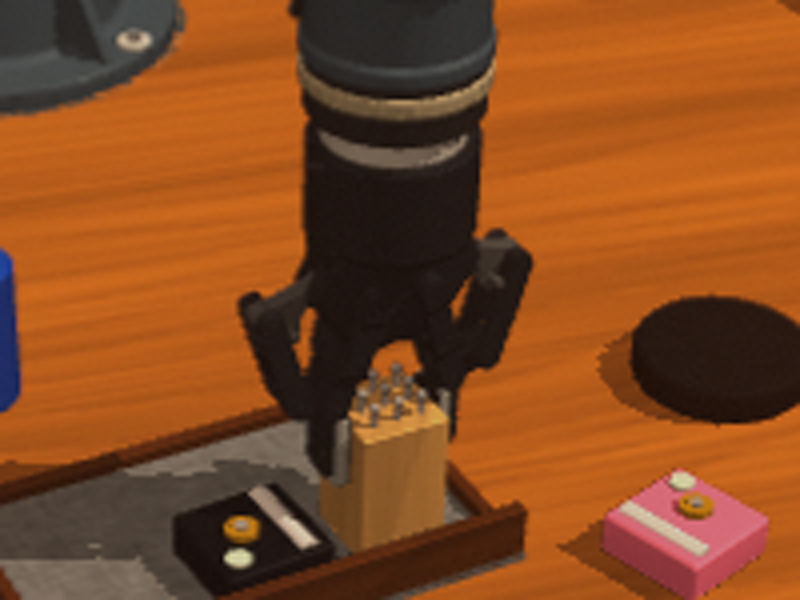

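servo_tool(jaw=[0,0,0,0,0], translation=[[0,0,-5],[0,0,-15],[0,0,-30],[0,0,-15],[-12,22,0]], rot=[[0,0,0],[0,0,0],[0,0,0],[0,0,0],[0,0,0]])

```text
t: 18.48
tcp_pos: [0.5725, 0.0483, 0.1231]
tool_rot: [-180.0, -0.2, 9.4]
contact_force: [-0.6, -0.7, -1.8]
finger_gap: 0.508
```

servo_tool(jaw=[0,0,0,0,0], translation=[[-27,49,0],[-27,49,0],[-27,49,0],[-27,49,0],[-27,49,0]], rot=[[0,0,0],[0,0,0],[0,0,0],[0,0,0],[0,0,0]])

```text
t: 19.1
tcp_pos: [0.4767, -0.2177, 0.1218]
tool_rot: [180.0, -0.0, 9.3]
contact_force: [0.7, -0.8, -1.6]
finger_gap: 0.503
```

servo_tool(jaw=[0,0,0,0], translation=[[-22,39,0],[-10,18,0],[0,0,0],[0,0,0]], rot=[[0,0,0],[0,0,0],[0,0,0],[0,0,0]])

```text
t: 19.6
tcp_pos: [0.4551, -0.277, 0.1214]
tool_rot: [-180.0, 0.0, 9.3]
contact_force: [0.2, -0.3, -2.0]
finger_gap: 0.51
```

```bash
python3 go.py .455 -.278 .055
```

```text
t 19.6 tcp [ 0.4551 -0.277   0.1214] rpy [-179.97    0.      9.27] gap 0.51 F [ 0.2 -0.3 -2. ]
tool mm [-0.3  1.  66.4] rotz 0.0 dist 66
```

servo_tool(jaw=[0,0,0,0,0], translation=[[0,0,25],[0,0,22],[0,0,12],[0,0,4],[0,0,2]], rot=[[0,0,0],[0,0,0],[0,0,0],[0,0,0],[0,0,0]])

```text
t: 20.23
tcp_pos: [0.4555, -0.2774, 0.0567]
tool_rot: [180.0, -0.0, 9.3]
contact_force: [0.3, -0.0, -2.0]
finger_gap: 0.51
```

servo_tool(jaw=[0,0,0,0], translation=[[0,0,1],[0,0,0.5],[0,0,0],[0,0,0]], rot=[[0,0,0],[0,0,0],[0,0,0],[0,0,0]])

```text
t: 20.72
tcp_pos: [0.4551, -0.2776, 0.055]
tool_rot: [180.0, -0.0, 9.3]
contact_force: [0.1, 0.2, -0.8]
finger_gap: 0.507
```

servo_tool(jaw=[0,0,0.6,0.75,1], translation=[[0,0,0.6],[0,0,0],[0,0,0],[0,0,0],[0,0,0]], rot=[[0,0,0],[0,0,0],[0,0,0],[0,0,0],[0,0,0]])

```text
t: 21.35
tcp_pos: [0.4551, -0.2775, 0.0542]
tool_rot: [-180.0, 0.0, 9.3]
contact_force: [-0.4, 0.3, -0.2]
finger_gap: 0.936
```

servo_tool(jaw=[1,1,1,1,1], translation=[[0,0,0],[0,0,-10],[0,0,-40],[0,0,-50],[0,0,0]], rot=[[0,0,0],[0,0,0],[0,0,0],[0,0,0],[0,0,0]])

```text
t: 21.98
tcp_pos: [0.4571, -0.2787, 0.1587]
tool_rot: [179.7, -0.3, 9.3]
contact_force: [-0.4, -0.1, -0.3]
finger_gap: 1.004
```

```bash
python3 go.py .589 .007 .155; python3 - <<'E'
from h import *
f=ctrl.grab_frame("top"); crop(f,250,215,135,105,5.9,"pics/m_top.png"); cv2.imwrite("pics/t5.png",f["color"])
g=ctrl.grab_frame("scene"); cv2.imwrite("pics/s5.png",g["color"]); crop(g,235,165,170,120,4.7,"pics/m_sc.png")
E
```

```text
t 21.98 tcp [ 0.4571 -0.2787  0.1587] rpy [179.73  -0.32   9.27] gap 1.004 F [-0.4 -0.1 -0.3]
tool mm [ 176.2 -260.8    3.7] rotz 0.0 dist 315
```

View pics/m_top.png

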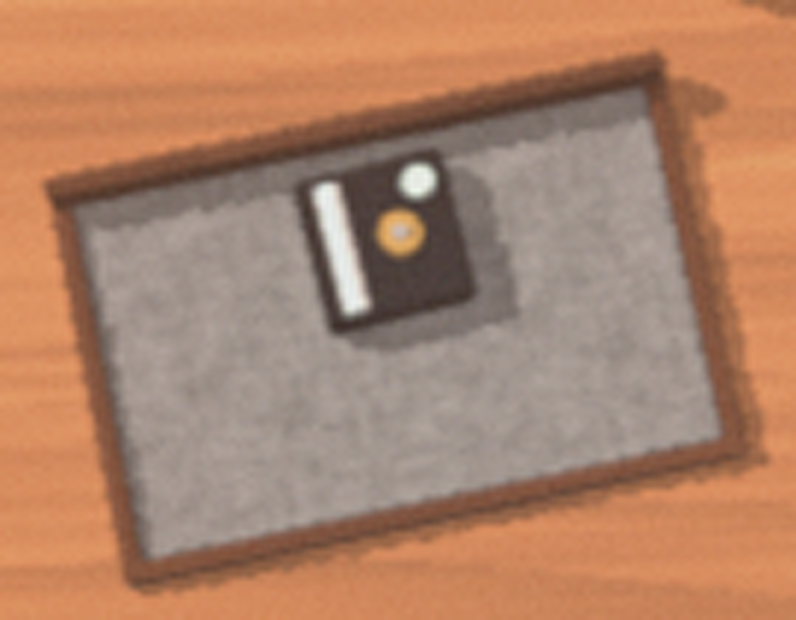

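View pics/s5.png

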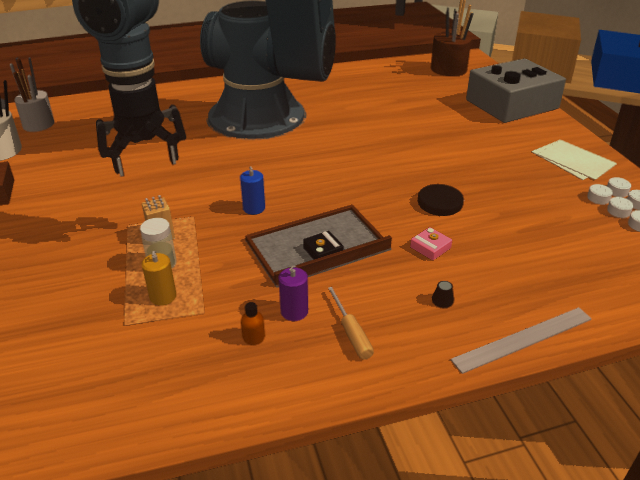

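View pics/m_sc.png

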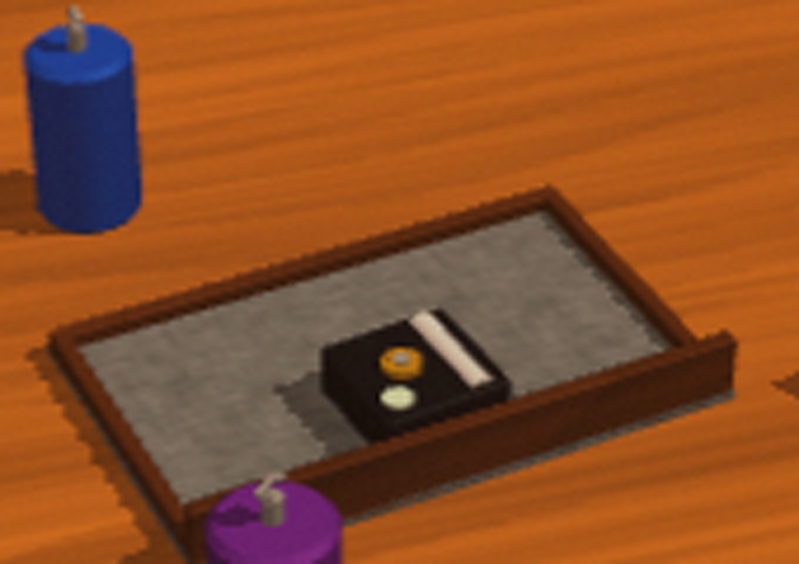

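```bash
python3 - <<'E'
from h import *
np.set_printoptions(precision=4,suppress=True)
f=ctrl.grab_frame("top")
im=cv2.resize(f["color"][215:320,250:385],None,fx=6,fy=6,interpolation=2)
hsv=cv2.cvtColor(im,40);g=im.max(2)
for th in (75,85,95,105):
    m=np.uint8(g<th); m[:130]=0;m[360:]=0;m[:,:270]=0;m[:,500:]=0
    m=cv2.morphologyEx(m,cv2.MORPH_OPEN,np.ones((9,9)))
    c=max(cv2.findContours(m,0,2)[0],key=cv2.contourArea);h=cv2.convexHull(c)
    box=cv2.boxPoints(cv2.minAreaRect(h));uv=(box+.5)/6-.5+np.array((250,215))
    P=onz(f,uv,.026);d=np.diff(P,axis=0)
    print(th,P.mean(0),np.linalg.norm(d,axis=1),np.degrees(np.arctan2(d[:,1],d[:,0])))
    cv2.polylines(im,[np.int32(box)],True,(0,255,0),1) if th==95 else 0
cv2.imwrite("pics/mbox.png",im)
E
python3 go.py .589 .007 .155 12
```

```text
75 [0.5645 0.0033 0.026 ] [0.0151 0.0051 0.0151] [ -76.189  -166.3783  103.8038]
85 [0.5895 0.0055 0.026 ] [0.0538 0.0566 0.0534] [ -77.332  -167.7253  102.5956]
95 [0.5896 0.0056 0.026 ] [0.0554 0.0582 0.055 ] [ -76.9299 -167.3402  102.9928]
105 [0.5897 0.0055 0.026 ] [0.0565 0.0602 0.0561] [ -76.892  -167.3093  103.0278]
t 22.12 tcp [ 0.4548 -0.2774  0.1541] rpy [-1.7998e+02  1.0000e-02  9.2700e+00] gap 0.993 F [-0.5  0.6 -0.9]
tool mm [ 190.4 -250.3   -0.9] rotz -0.0477 dist 314
```

View pics/mbox.png

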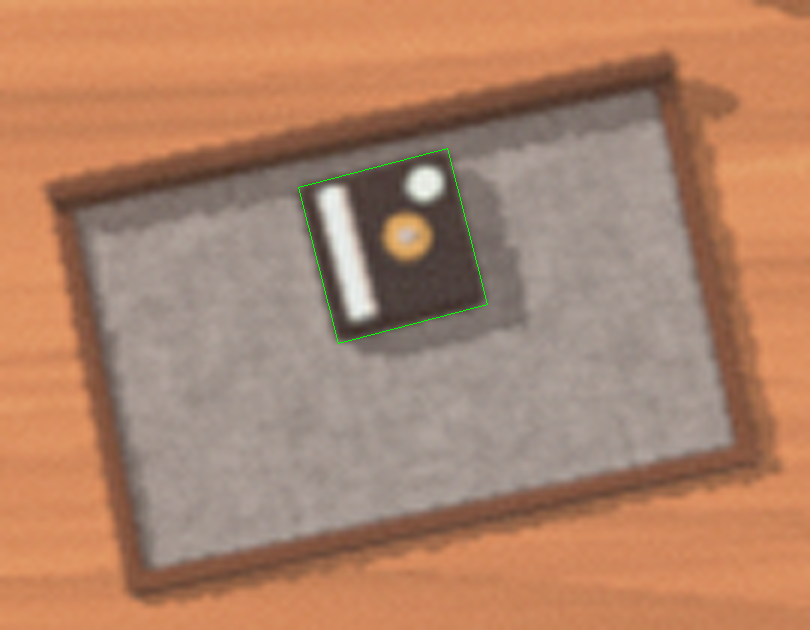

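servo_tool(jaw=[1,1,1,1,1], translation=[[0,0,0],[32,-41,0],[32,-41,0],[32,-41,0],[32,-41,0]], rot=[[0,0,-0.057],[0,0,0],[0,0,0],[0,0,0],[0,0,0]])

```text
t: 22.75
tcp_pos: [0.5442, -0.088, 0.153]
tool_rot: [-179.9, 0.1, 12.5]
contact_force: [0.9, -1.0, 0.3]
finger_gap: 1.001
```

servo_tool(jaw=[1,1,1,1], translation=[[32,-41,0],[33,-42,0],[0,0,0],[0,0,0]], rot=[[0,0,0],[0,0,0],[0,0,0],[0,0,0]])

```text
t: 23.25
tcp_pos: [0.589, 0.0055, 0.153]
tool_rot: [-180.0, 0.2, 12.6]
contact_force: [0.1, -0.6, 0.6]
finger_gap: 1.002
```

```bash
python3 go.py .590 .0055 .026
```

```text
t 23.25 tcp [0.589  0.0055 0.153 ] rpy [-1.7998e+02  1.5000e-01  1.2580e+01] gap 1.002 F [ 0.1 -0.6  0.6]
tool mm [  1.    0.2 127. ] rotz 0.0 dist 127
```

servo_tool(jaw=[1,1,1,1,1], translation=[[1,0,45],[0,0,40],[0,0,25],[0,0,10],[0,0,3]], rot=[[0,0,0],[0,0,0],[0,0,0],[0,0,0],[0,0,0]])

```text
t: 23.88
tcp_pos: [0.5905, 0.0049, 0.0312]
tool_rot: [-180.0, 0.0, 12.5]
contact_force: [0.4, -0.4, -0.1]
finger_gap: 1.001
```

servo_tool(jaw=[1,1,1], translation=[[0,0,2],[0,0,0],[0,0,0]], rot=[[0,0,0],[0,0,0],[0,0,0]])

```text
t: 24.25
tcp_pos: [0.5912, 0.0058, 0.03]
tool_rot: [180.0, -0.1, 12.5]
contact_force: [-0.0, -0.1, -0.1]
finger_gap: 1.003
```

```bash
python3 go.py .590 .0055 .026; python3 - <<'E'
from h import *
g=ctrl.grab_frame("scene"); crop(g,240,140,170,127,4.7,"pics/mv1.png")
E
```

```text
t 24.25 tcp [0.5912 0.0058 0.03  ] rpy [ 1.7999e+02 -6.0000e-02  1.2540e+01] gap 1.003 F [-0.  -0.1 -0.1]
tool mm [-1.3 -0.   4. ] rotz 0.0 dist 4
```

View pics/mv1.png

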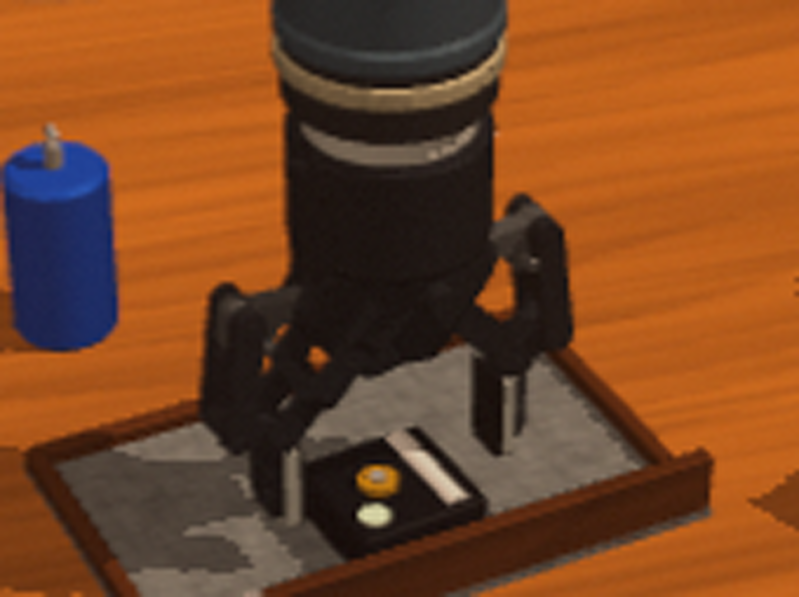

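servo_tool(jaw=[1,1,1,1], translation=[[-1,0,5],[0,0,4],[0,0,0],[0,0,0]], rot=[[0,0,0],[0,0,0],[0,0,0],[0,0,0]])

```text
t: 24.8
tcp_pos: [0.5899, 0.0055, 0.0202]
tool_rot: [-180.0, 0.0, 12.5]
contact_force: [-0.1, -0.3, 0.2]
finger_gap: 0.999
```

servo_tool(jaw=[0.8,0.75,0.7,0.68,0.6], translation=[[0,0,0],[0,0,0],[0,0,0],[0,0,0],[0,0,0]], rot=[[0,0,0],[0,0,0],[0,0,0],[0,0,0],[0,0,0]])

```text
t: 25.42
tcp_pos: [0.5901, 0.0055, 0.0207]
tool_rot: [180.0, -0.0, 12.5]
contact_force: [-1.3, 0.4, 4.3]
finger_gap: 0.641
```

servo_tool(jaw=[0,0,0,0], translation=[[0,0,0],[0,0,0],[0,0,0],[0,0,0]], rot=[[0,0,0],[0,0,0],[0,0,0],[0,0,0]])

```text
t: 25.92
tcp_pos: [0.59, 0.0055, 0.0207]
tool_rot: [-180.0, -0.0, 12.5]
contact_force: [-1.3, -0.5, 5.5]
finger_gap: 0.639
```

```bash
python3 go.py .5008 .2821 .15; python3 - <<'E'
from h import *
g=ctrl.grab_frame("scene"); crop(g,240,140,170,127,4.7,"pics/mv2.png")
E
```

```text
t 25.93 tcp [0.59   0.0055 0.0207] rpy [-1.800e+02 -3.000e-02  1.253e+01] gap 0.639 F [-1.3 -0.5  5.5]
tool mm [ -27.1 -289.4 -129.3] rotz 0.0 dist 318
```

View pics/mv2.png

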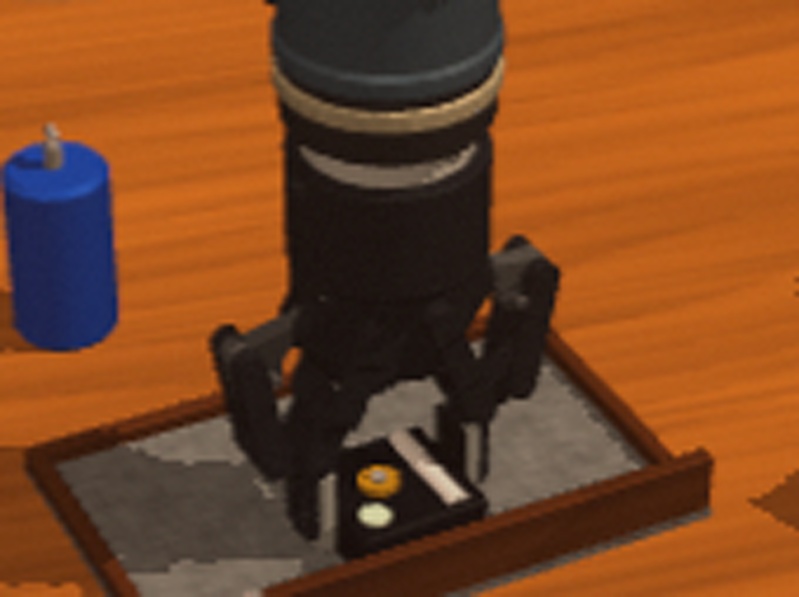

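servo_tool(jaw=[0,0,0,0,0], translation=[[0,0,-4],[0,0,-11],[0,0,-25],[0,0,-30],[-2,-20,0]], rot=[[0,0,0],[0,0,0],[0,0,0],[0,0,0],[0,0,0]])

```text
t: 26.6
tcp_pos: [0.5854, 0.0243, 0.093]
tool_rot: [179.9, -0.3, 12.4]
contact_force: [0.1, 0.2, -1.3]
finger_gap: 0.64
```

servo_tool(jaw=[0,0,0,0,0], translation=[[-4,-40,0],[-5,-50,0],[-5,-50,0],[-5,-50,0],[-4,-45,0]], rot=[[0,0,0],[0,0,0],[0,0,0],[0,0,0],[0,0,0]])

```text
t: 27.22
tcp_pos: [0.5227, 0.188, 0.0923]
tool_rot: [-177.0, 0.1, 18.3]
contact_force: [0.5, -0.3, -0.6]
finger_gap: 0.638
```

servo_tool(jaw=[0,0,0,0], translation=[[-2,-24,0],[0,-10,0],[0,0,0],[0,0,0]], rot=[[0,0,0],[0,0,0],[0,0,0],[0,0,0]])

```text
t: 27.72
tcp_pos: [0.5167, 0.2025, 0.0943]
tool_rot: [-176.4, 0.1, 19.5]
contact_force: [-0.2, -0.4, -0.8]
finger_gap: 0.636
```

```bash
python3 go.py .5008 .2821 .036; python3 - <<'E'
from h import *
g=ctrl.grab_frame("scene"); crop(g,340,90,170,127,4.7,"pics/mv3.png")
E
```

```text
t 27.73 tcp [0.5167 0.2025 0.0943] rpy [-1.7636e+02  5.0000e-02  1.9550e+01] gap 0.636 F [-0.2 -0.4 -0.8]
tool mm [ 11.6 -80.4  58.3] rotz 0.0 dist 100
```

View pics/mv3.png

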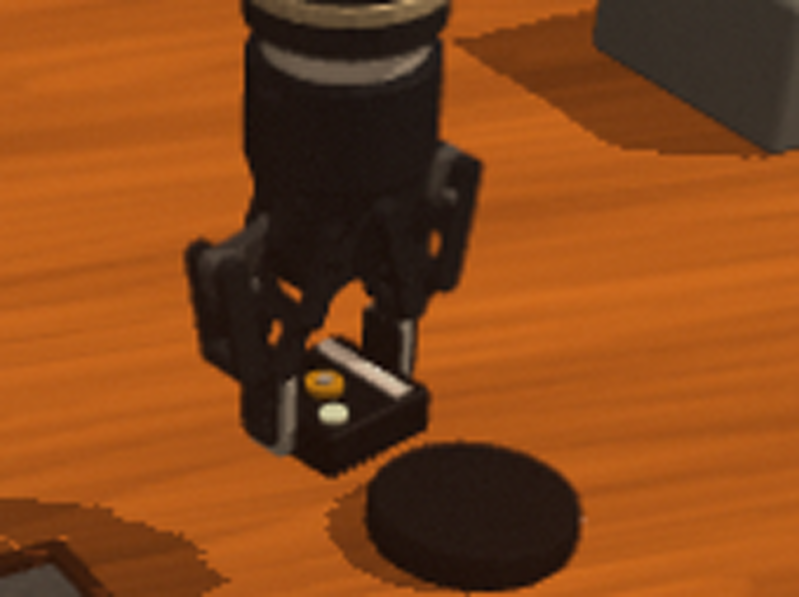

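```bash
python3 - <<'E'
from h import *
from scipy.spatial.transform import Rotation as R
s=ctrl.observe();print(s["joint_positions"].round(1))
A=R.from_euler("xyz",s["tool_rot"],degrees=True)
for y in (19.5,30,40):
    B=R.from_euler("xyz",[180,0,y],degrees=True); print(y,(A.inv()*B).as_rotvec().round(3))
E
```

```text
[ 19.5  22.  -12.5  55.6   3.6 179.9]
19.5 [-0.064  0.001  0.001]
30 [-0.064 -0.005 -0.182]
40 [-0.063 -0.01  -0.357]
```

Joint 6 reached its end stop (179.9°), so the tool tilted 3.6° and stopped short. I turn back away from the limit to a yaw of about 40° and level off, still high above the bench.

servo_tool(jaw=[0,0,0,0], translation=[[0,0,0],[0,0,0],[0,0,0],[0,0,0]], rot=[[-0.032,-0.005,-0.178],[-0.032,-0.005,-0.178],[0,0,0],[0,0,0]])

```text
t: 28.28
tcp_pos: [0.5165, 0.2028, 0.0944]
tool_rot: [180.0, -0.0, 39.8]
contact_force: [0.8, -0.3, -0.7]
finger_gap: 0.644
```

```bash
python3 go.py .5008 .2821 .094; python3 - <<'E'
from h import *
print(ctrl.observe()["joint_positions"].round(1))
E
```

```text
t 28.27 tcp [0.5165 0.2028 0.0944] rpy [ 1.7999e+02 -3.0000e-02  3.9770e+01] gap 0.644 F [ 0.8 -0.3 -0.7]
tool mm [ 38.6 -71.    0.4] rotz 0.0 dist 81
[ 21.4  21.9 -12.5  55.6   0.  161.7]
```

servo_tool(jaw=[0,0,0,0,0], translation=[[15,-28,0],[15,-28,0],[8.6,-15,0],[0,0,0],[0,0,0]], rot=[[0,0,0],[0,0,0],[0,0,0],[0,0,0],[0,0,0]])

```text
t: 28.9
tcp_pos: [0.5004, 0.2815, 0.0942]
tool_rot: [179.9, 0.0, 40.0]
contact_force: [-0.1, -0.5, -0.4]
finger_gap: 0.64
```

```bash
python3 go.py .5008 .2821 .036; python3 - <<'E'
from h import *
g=ctrl.grab_frame("scene"); crop(g,360,90,170,127,4.7,"pics/mv4.png")
f=ctrl.grab_frame("top"); cv2.imwrite("pics/mv4t.png",f["color"])
E
```

```text
t 28.9 tcp [0.5004 0.2815 0.0942] rpy [1.7995e+02 1.0000e-02 3.9960e+01] gap 0.64 F [-0.1 -0.5 -0.4]
tool mm [ 0.7 -0.2 58.2] rotz 0.0 dist 58
```

View pics/mv4.png

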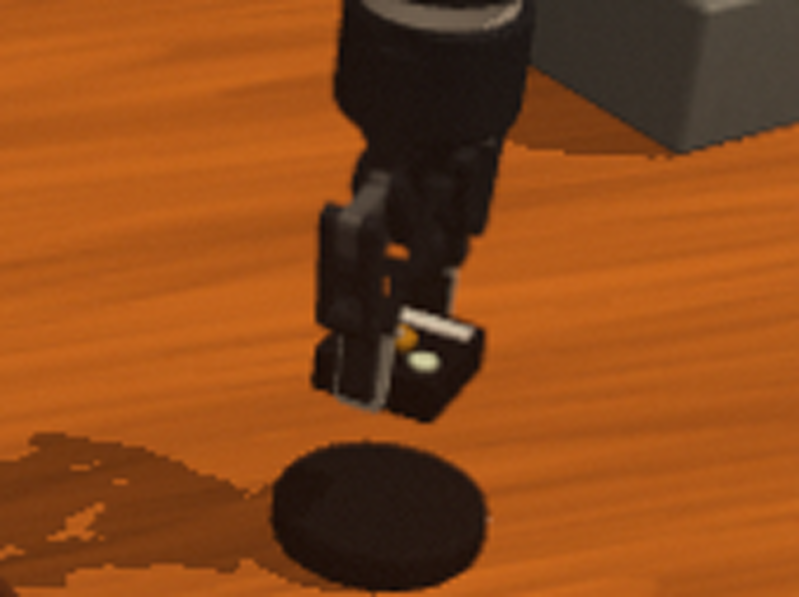

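servo_tool(jaw=[0,0,0,0,0], translation=[[0.5,0,22],[0,0,20],[0,0,9],[0,0,4],[0,0,1.5]], rot=[[0,0,0],[0,0,0],[0,0,0],[0,0,0],[0,0,0]])

```text
t: 29.62
tcp_pos: [0.5011, 0.2825, 0.0382]
tool_rot: [180.0, -0.0, 40.0]
contact_force: [0.2, -0.1, -0.8]
finger_gap: 0.642
```

servo_tool(jaw=[0,0,0,0], translation=[[0,0,1],[0,0,0.5],[0,0,0],[0,0,0]], rot=[[0,0,0],[0,0,0],[0,0,0],[0,0,0]])

```text
t: 30.12
tcp_pos: [0.5008, 0.2826, 0.0365]
tool_rot: [180.0, -0.0, 40.0]
contact_force: [-0.0, -0.5, -0.6]
finger_gap: 0.646
```

servo_tool(jaw=[0,0,0,0], translation=[[0,0,0.7],[0,0,0.4],[0,0,0],[0,0,0]], rot=[[0,0,0],[0,0,0],[0,0,0],[0,0,0]])

```text
t: 30.62
tcp_pos: [0.5008, 0.2826, 0.0357]
tool_rot: [180.0, -0.0, 40.0]
contact_force: [-1.8, -0.9, 6.1]
finger_gap: 0.646
```

Contact with the cushion at the expected height. Release and back off.

servo_tool(jaw=[0.7,0.75,0.85,1,1], translation=[[0,0,0],[0,0,0],[0,0,0],[0,0,0],[0,0,0]], rot=[[0,0,0],[0,0,0],[0,0,0],[0,0,0],[0,0,0]])

```text
t: 31.25
tcp_pos: [0.5008, 0.2825, 0.0352]
tool_rot: [180.0, -0.0, 40.0]
contact_force: [0.1, 0.2, -0.6]
finger_gap: 1.0
```

servo_tool(jaw=[1,1,1,1,1], translation=[[0,0,-10],[0,0,-40],[0,0,-60],[-20,40,0],[-20,40,0]], rot=[[0,0,0],[0,0,0],[0,0,0],[0,0,0],[0,0,0]])

```text
t: 31.88
tcp_pos: [0.5221, 0.1952, 0.1471]
tool_rot: [179.9, -0.2, 40.1]
contact_force: [0.8, -0.2, -0.2]
finger_gap: 0.999
```

servo_tool(jaw=[1,1,1,1,1], translation=[[-25,50,0],[-25,50,0],[-25,50,0],[-10,30,0],[0,0,0]], rot=[[0,0,0.17],[0,0,0.17],[0,0,0.17],[0,0,0],[0,0,0]])

```text
t: 32.5
tcp_pos: [0.5278, -0.0035, 0.1462]
tool_rot: [180.0, -0.1, 10.6]
contact_force: [1.0, -0.7, -0.6]
finger_gap: 0.997
```

```bash
python3 go.py .455 -.278 .155 9.3; python3 - <<'E'
from h import *
g=ctrl.grab_frame("scene"); cv2.imwrite("pics/s6.png",g["color"])
f=ctrl.grab_frame("top"); cv2.imwrite("pics/t6.png",f["color"]);crop(f,155,265,70,70,8,"pics/t6c.png")
E
```

```text
t 32.5 tcp [ 0.5278 -0.0035  0.1462] rpy [ 1.7995e+02 -7.0000e-02  1.0600e+01] gap 0.997 F [ 1.  -0.7 -0.6]
tool mm [-116.2  259.1   -8.8] rotz 0.0227 dist 284
```

View pics/t6.png

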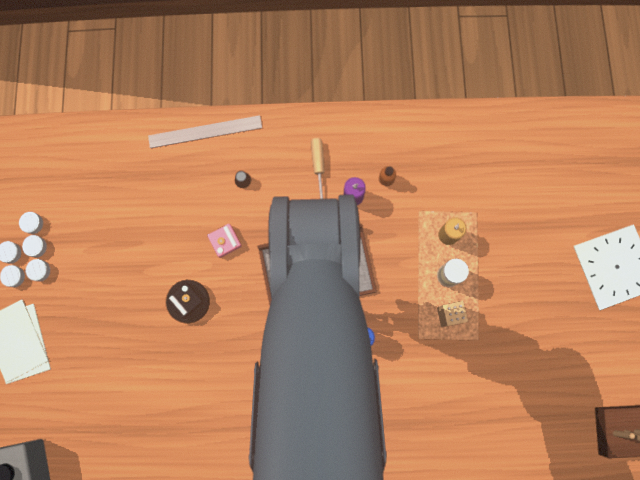

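View pics/t6c.png

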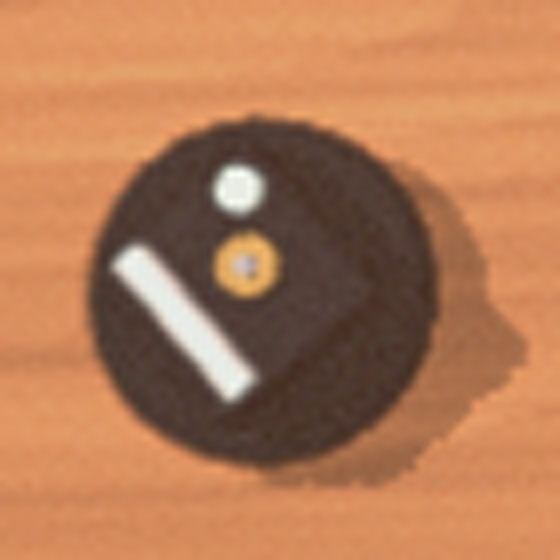

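```bash
python3 - <<'E'
from h import *
np.set_printoptions(precision=4,suppress=True)
f=ctrl.grab_frame("top")
T=lambda c,k,o:(np.array(c)+.5)/k-.5+np.array(o)
A=onz(f,[T((401,231),5.9,(250,215))],.031)[0];A2=onz(f,[T((418,182),5.9,(250,215))],.029)[0];A3=onz(f,[T((341,248),5.9,(250,215))],.029)[0]
B=onz(f,[T((246,265),8,(155,265))],.046)[0];B2=onz(f,[T((240,189),8,(155,265))],.044)[0];B3=onz(f,[T((186,322),8,(155,265))],.044)[0]
c0=np.array([.5897,.0055])
ang=lambda p,q:np.arctan2(*(p-q)[[1,0]])
dy=ang(B2,B3)-ang(A2,A3);print("turn",np.degrees(dy))
R=np.array([[np.cos(dy),-np.sin(dy)],[np.sin(dy),np.cos(dy)]])
for a,b in((A,B),(A2,B2),(A3,B3)): print(b[:2]+R@(c0-a[:2]))
E
```

```text
turn 28.543657577954836
[0.5001 0.2838]
[0.5013 0.2832]
[0.5008 0.2834]
```

The movement sits boss-up at (0.5007, 0.2835), about 1.4 mm from the cushion middle. Next I return the three, starting with the block.

servo_tool(jaw=[1,1,1,1,1], translation=[[0,0,0],[-23,52,-2],[-23,52,-2],[-23,52,-2],[-23,52,-2]], rot=[[0,0,0.023],[0,0,0],[0,0,0],[0,0,0],[0,0,0]])

```text
t: 33.28
tcp_pos: [0.4715, -0.2227, 0.1536]
tool_rot: [180.0, -0.1, 9.5]
contact_force: [1.1, 0.3, 0.4]
finger_gap: 1.0
```

servo_tool(jaw=[1,1,1], translation=[[-24,51,-1],[0,0,0],[0,0,0]], rot=[[0,0,0],[0,0,0],[0,0,0]])

```text
t: 33.65
tcp_pos: [0.4564, -0.2754, 0.1542]
tool_rot: [-180.0, -0.0, 9.5]
contact_force: [0.3, 0.9, -0.0]
finger_gap: 1.001
```

```bash
python3 go.py .4551 -.2775 .0547
```

```text
t 33.65 tcp [ 0.4564 -0.2754  0.1542] rpy [-1.7999e+02 -3.0000e-02  9.4500e+00] gap 1.001 F [ 0.3  0.9 -0. ]
tool mm [-1.6  1.9 99.5] rotz 0.0 dist 100
```

servo_tool(jaw=[1,1,1,1,1], translation=[[-1.6,1.9,40],[0,0,35],[0,0,20],[0,0,4.5],[0,0,0]], rot=[[0,0,0],[0,0,0],[0,0,0],[0,0,0],[0,0,0]])

```text
t: 34.28
tcp_pos: [0.4557, -0.2774, 0.0553]
tool_rot: [180.0, -0.1, 9.6]
contact_force: [0.4, 1.3, 0.2]
finger_gap: 1.003
```

servo_tool(jaw=[1,0,0,0,0], translation=[[0,0,0],[0,0,0],[0,0,0],[0,0,0],[0,0,0]], rot=[[0,0,0],[0,0,0],[0,0,0],[0,0,0],[0,0,0]])

```text
t: 34.9
tcp_pos: [0.4553, -0.2785, 0.0554]
tool_rot: [179.9, -0.1, 9.5]
contact_force: [-1.2, 0.1, 5.3]
finger_gap: 0.506
```

servo_tool(jaw=[0,0,0], translation=[[0,0,0],[0,0,0],[0,0,0]], rot=[[0,0,0],[0,0,0],[0,0,0]])

```text
t: 35.28
tcp_pos: [0.4552, -0.2785, 0.0554]
tool_rot: [179.9, -0.1, 9.5]
contact_force: [-0.2, 0.1, 5.7]
finger_gap: 0.511
```

```bash
python3 go.py .5798 .0705 .1267; python3 - <<'E'
from h import *
g=ctrl.grab_frame("scene"); crop(g,60,90,200,150,4,"pics/b5s.png")
E
```

```text
t 35.27 tcp [ 0.4552 -0.2785  0.0554] rpy [ 1.7994e+02 -8.0000e-02  9.4600e+00] gap 0.511 F [-0.2  0.1  5.7]
tool mm [ 180.2 -323.8  -71.3] rotz 0.0 dist 377
```

View pics/b5s.png

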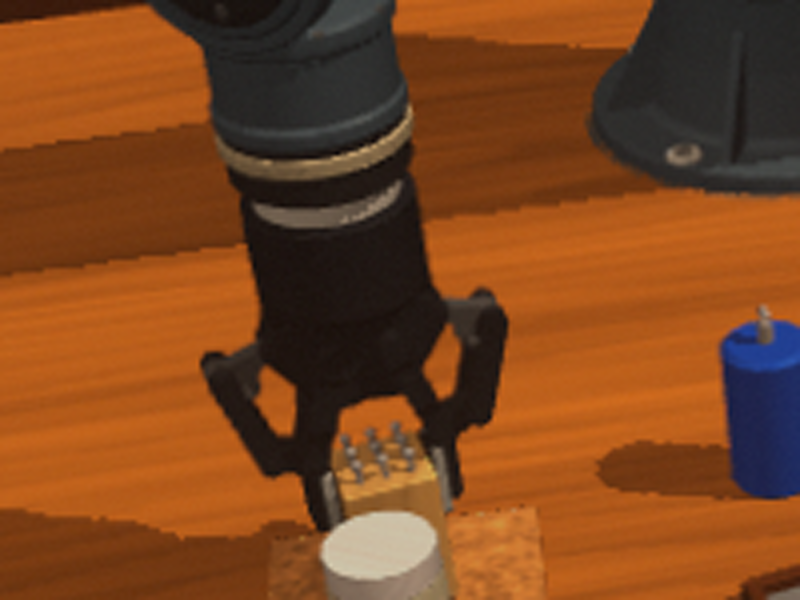

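servo_tool(jaw=[0,0,0,0,0], translation=[[0,0,-5],[0,0,-15],[0,0,-30],[0,0,-15],[12,-22,0]], rot=[[0,0,0],[0,0,0],[0,0,0],[0,0,0],[0,0,0]])

```text
t: 35.95
tcp_pos: [0.4639, -0.2558, 0.1216]
tool_rot: [179.8, -0.2, 9.4]
contact_force: [0.6, 0.4, -1.6]
finger_gap: 0.508
```

servo_tool(jaw=[0,0,0,0,0], translation=[[27,-49,0],[27,-49,0],[27,-49,0],[27,-49,0],[27,-49,0]], rot=[[0,0,0],[0,0,0],[0,0,0],[0,0,0],[0,0,0]])

```text
t: 36.58
tcp_pos: [0.5565, 0.0111, 0.1202]
tool_rot: [180.0, -0.1, 9.5]
contact_force: [0.7, -0.4, -0.5]
finger_gap: 0.508
```

servo_tool(jaw=[0,0,0,0], translation=[[23,-40,0],[10,-17,0],[0,0,0],[0,0,0]], rot=[[0,0,0],[0,0,0],[0,0,0],[0,0,0]])

```text
t: 37.08
tcp_pos: [0.5787, 0.0699, 0.1198]
tool_rot: [180.0, 0.0, 9.4]
contact_force: [-0.3, 0.0, -2.1]
finger_gap: 0.509
```

```bash
python3 go.py .5798 .0705 .0574
```

```text
t 37.08 tcp [0.5787 0.0699 0.1198] rpy [1.7995e+02 1.0000e-02 9.4300e+00] gap 0.509 F [-0.3  0.  -2.1]
tool mm [ 1.2 -0.4 62.4] rotz 0.0 dist 62
```

servo_tool(jaw=[0,0,0,0,0], translation=[[1.2,-0.4,22],[0,0,22],[0,0,12],[0,0,4],[0,0,1]], rot=[[0,0,0],[0,0,0],[0,0,0],[0,0,0],[0,0,0]])

```text
t: 37.7
tcp_pos: [0.5806, 0.0712, 0.0592]
tool_rot: [180.0, -0.1, 9.4]
contact_force: [0.8, -0.8, -2.0]
finger_gap: 0.51
```

servo_tool(jaw=[0,0,0], translation=[[0,0,0],[0,0,0],[0,0,0]], rot=[[0,0,0],[0,0,0],[0,0,0]])

```text
t: 38.08
tcp_pos: [0.5805, 0.0716, 0.0592]
tool_rot: [180.0, -0.1, 9.5]
contact_force: [0.5, 0.6, -0.8]
finger_gap: 0.506
```

```bash
python3 go.py .5798 .0705 .0574
```

```text
t 38.08 tcp [0.5805 0.0716 0.0592] rpy [ 1.7997e+02 -7.0000e-02  9.4800e+00] gap 0.506 F [ 0.5  0.6 -0.8]
tool mm [-0.9  1.   1.8] rotz 0.0 dist 2
```

servo_tool(jaw=[0,0,0,0,0], translation=[[-0.8,1,0],[0,0,0.8],[0,0,0.6],[0,0,0],[0,0,0]], rot=[[0,0,0],[0,0,0],[0,0,0],[0,0,0],[0,0,0]])

```text
t: 38.7
tcp_pos: [0.5797, 0.0704, 0.0575]
tool_rot: [180.0, -0.0, 9.5]
contact_force: [-0.9, -0.3, -0.2]
finger_gap: 0.506
```

```bash
python3 go.py .5798 .0705 .0574;python3 - <<'E'
from h import *
a=cv2.imread("pics/scene0.png");b=ctrl.grab_frame("scene")["color"];c=cv2.imread("pics/scene_b.png")
for r in (234,236,238,241,244):
    for n,im in(("a",a),("g",c),("b",b)): print(r,n,im[r,336:346,2],im[r,366:376,2])
for n,im in(("a",a),("b",b)): print(n,[int(x) for x in im[238:256,360,2]])
E
```

```text
t 38.7 tcp [0.5797 0.0704 0.0575] rpy [ 1.7997e+02 -4.0000e-02  9.4700e+00] gap 0.506 F [-0.9 -0.3 -0.2]
tool mm [ 0.1 -0.1  0.1] rotz 0.0 dist 0
234 a [73 74 75 86 98 97 96 96 95 95] [144 146 146 149 134 114  82  65  52  50]
234 g [ 77  79  78  84 100 104 103 102 100 101] [150 154 157 157 159 131  86  68  57  51]
234 b [ 78  77  78  91 103 103 102 101 100 101] [152 155 155 158 150 125  86  66  52  50]
236 a [ 77  74  73 110 107  97  96  94  95  95] [143 145 146 148 136 118 111  82  76  63]
236 g [ 83  80  78  76  98 105 102 103 101 100] [153 155 155 156 160 131 119  88  78  66]
236 b [ 80  78  77  91 103 104 101 101  99 101] [153 154 154 157 145 124 119  88  79  68]
238 a [40 69 75 83 97 95 96 94 95 95] [145 145 145 148 131 119 112 112 111  85]
238 g [ 41  73  79  73  98 104 101 103 101 100] [152 154 155 158 152 131 120 119 118  90]
238 b [ 78  79  79  88 102 103 101 102 100 101] [152 153 154 157 144 129 120 116 117  90]
241 a [54 32 32 49 66 80 93 95 94 96] [144 144 144 122 104  87  77  77  80  82]
241 g [ 59  33  32  53  70  74 102 103 101  99] [151 153 154 131 120  95  84  81  83  86]
241 b [ 78  78  79  75  73  69  95 101 100 102] [150 154 154 131 113  92  83  81  84  85]
244 a [197 196 129  53  31  32  65  72  85  95] [78 79 84 84 73 62 54 57 57 57]
244 g [209 209 138  55  31  32  68  75  85  98] [84 84 92 90 79 66 59 60 61 61]
244 b [ 82  80  81  80  79  78  78  75  98 103] [82 84 90 89 78 65 59 60 60 62]
a [138, 139, 140, 138, 141, 138, 103, 85, 88, 91, 60, 60, 59, 59, 60, 61, 60, 61]
b [148, 147, 149, 146, 147, 146, 108, 89, 94, 96, 64, 63, 64, 62, 64, 67, 63, 63]
```

servo_tool(jaw=[0,0,0.6,0.75,1], translation=[[0,0,0.5],[0,0,0],[0,0,0],[0,0,0],[0,0,0]], rot=[[0,0,0],[0,0,0],[0,0,0],[0,0,0],[0,0,0]])

```text
t: 39.38
tcp_pos: [0.5798, 0.0704, 0.0569]
tool_rot: [180.0, -0.0, 9.5]
contact_force: [0.0, -0.5, -0.4]
finger_gap: 0.935
```

servo_tool(jaw=[1,1,1,1,1], translation=[[0,0,0],[0,0,-10],[0,0,-40],[0,0,-50],[0,0,0]], rot=[[0,0,0],[0,0,0],[0,0,0],[0,0,0],[0,0,0]])

```text
t: 40.0
tcp_pos: [0.582, 0.0707, 0.1617]
tool_rot: [180.0, -0.5, 9.5]
contact_force: [1.3, 0.7, -1.2]
finger_gap: 0.998
```

```bash
python3 go.py .5395 -.2826 .155
```

```text
t 40.0 tcp [0.582  0.0707 0.1617] rpy [179.95  -0.48   9.47] gap 0.998 F [ 1.3  0.7 -1.2]
tool mm [-100.1  341.5    6.7] rotz 0.0 dist 356
```

servo_tool(jaw=[1,1,1,1,1], translation=[[-14,49,0],[-14,49,0],[-14,49,0],[-14,49,0],[-14,49,0]], rot=[[0,0,0],[0,0,0],[0,0,0],[0,0,0],[0,0,0]])

```text
t: 40.62
tcp_pos: [0.5503, -0.1843, 0.1568]
tool_rot: [180.0, -0.0, 9.5]
contact_force: [0.7, -0.1, 0.2]
finger_gap: 1.0
```

servo_tool(jaw=[1,1,1,1], translation=[[-14,49,0],[-14,47,0],[0,0,0],[0,0,0]], rot=[[0,0,0],[0,0,0],[0,0,0],[0,0,0]])

```text
t: 41.12
tcp_pos: [0.5387, -0.2818, 0.1566]
tool_rot: [-180.0, -0.0, 9.4]
contact_force: [-0.2, -0.0, -0.4]
finger_gap: 1.001
```

```bash
python3 go.py .5395 -.2826 .0488;python3 - <<'E'
from h import *
g=ctrl.grab_frame("scene"); cv2.imwrite("pics/s7.png",g["color"])
E
```

```text
t 41.12 tcp [ 0.5387 -0.2818  0.1566] rpy [-179.97   -0.      9.43] gap 1.001 F [-0.2 -0.  -0.4]
tool mm [  0.7   0.9 107.8] rotz 0.0 dist 108
```

View pics/s7.png

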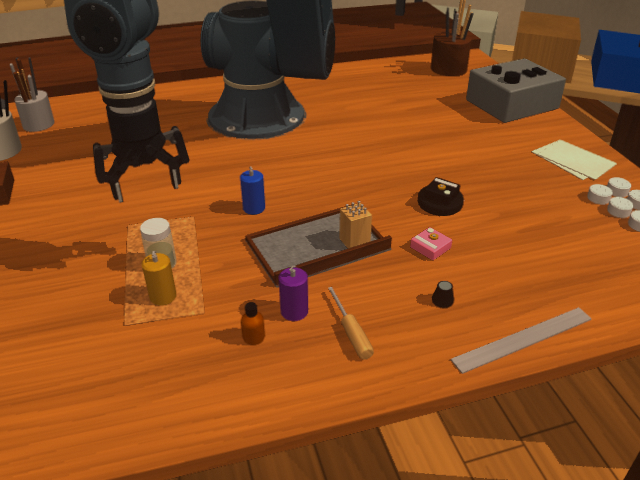

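The block stands in the tray at (355,225), as at the start. The gripper is over the jar, so I grip it now.

servo_tool(jaw=[1,1,1,1,1], translation=[[0.7,0.9,42],[0,0,36],[0,0,22],[0,0,6],[0,0,1]], rot=[[0,0,0],[0,0,0],[0,0,0],[0,0,0],[0,0,0]])

```text
t: 41.8
tcp_pos: [0.5404, -0.2821, 0.0504]
tool_rot: [180.0, -0.0, 9.5]
contact_force: [-0.4, -0.0, 0.4]
finger_gap: 1.004
```

servo_tool(jaw=[1,1,0,0,0], translation=[[0,0,0],[0,0,0],[0,0,0],[0,0,0],[0,0,0]], rot=[[0,0,0],[0,0,0],[0,0,0],[0,0,0],[0,0,0]])

```text
t: 42.42
tcp_pos: [0.5402, -0.2829, 0.0507]
tool_rot: [180.0, -0.1, 9.5]
contact_force: [-1.1, -0.1, 5.7]
finger_gap: 0.593
```

servo_tool(jaw=[0,0,0], translation=[[0,0,0],[0,0,0],[0,0,0]], rot=[[0,0,0],[0,0,0],[0,0,0]])

```text
t: 42.8
tcp_pos: [0.5402, -0.2829, 0.0507]
tool_rot: [180.0, -0.1, 9.5]
contact_force: [-1.8, 1.2, 4.9]
finger_gap: 0.598
```

```bash
python3 go.py .5268 .0008 .11
```

```text
t 42.8 tcp [ 0.5402 -0.2829  0.0507] rpy [ 1.7996e+02 -8.0000e-02  9.4700e+00] gap 0.598 F [-1.8  1.2  4.9]
tool mm [  33.4 -282.1  -59.3] rotz 0.0 dist 290
```

servo_tool(jaw=[0,0,0,0,0], translation=[[0,0,-5],[0,0,-15],[0,0,-25],[0,0,-10],[3,-30,0]], rot=[[0,0,0],[0,0,0],[0,0,0],[0,0,0],[0,0,0]])

```text
t: 43.42
tcp_pos: [0.5388, -0.2541, 0.1063]
tool_rot: [179.9, -0.2, 9.3]
contact_force: [-0.1, 0.4, -2.3]
finger_gap: 0.592
```

servo_tool(jaw=[0,0,0,0,0], translation=[[6,-50,0],[7,-56,0],[7,-56,0],[6,-50,0],[3,-30,0]], rot=[[0,0,0],[0,0,0],[0,0,0],[0,0,0],[0,0,0]])

```text
t: 44.05
tcp_pos: [0.5264, -0.007, 0.1052]
tool_rot: [180.0, -0.0, 9.6]
contact_force: [-0.1, -0.8, -2.3]
finger_gap: 0.592
```

servo_tool(jaw=[0,0,0], translation=[[1,-10,0],[0,0,0],[0,0,0]], rot=[[0,0,0],[0,0,0],[0,0,0]])

```text
t: 44.42
tcp_pos: [0.5263, -0.0002, 0.1049]
tool_rot: [180.0, -0.0, 9.4]
contact_force: [0.7, 0.4, -2.6]
finger_gap: 0.592
```

```bash
python3 go.py .5275 .0010 .0527
```

```text
t 44.42 tcp [ 5.263e-01 -2.000e-04  1.049e-01] rpy [ 1.7996e+02 -4.0000e-02  9.4100e+00] gap 0.592 F [ 0.7  0.4 -2.6]
tool mm [ 1.4 -1.  52.2] rotz 0.0 dist 52
```

servo_tool(jaw=[0,0,0,0,0], translation=[[1,-1,20],[0,0,18],[0,0,9],[0,0,3],[0,0,0.5]], rot=[[0,0,0],[0,0,0],[0,0,0],[0,0,0],[0,0,0]])

```text
t: 45.05
tcp_pos: [0.5272, 0.0016, 0.0547]
tool_rot: [180.0, -0.1, 9.4]
contact_force: [0.0, 0.2, -1.1]
finger_gap: 0.594
```

servo_tool(jaw=[0,0], translation=[[0,0,0],[0,0,0]], rot=[[0,0,0],[0,0,0]])

```text
t: 45.3
tcp_pos: [0.5273, 0.0019, 0.0549]
tool_rot: [180.0, -0.1, 9.5]
contact_force: [0.7, 0.3, -1.7]
finger_gap: 0.594
```

```bash
python3 go.py .5275 .0010 .0527
```

```text
t 45.3 tcp [0.5273 0.0019 0.0549] rpy [ 1.7997e+02 -8.0000e-02  9.4800e+00] gap 0.594 F [ 0.7  0.3 -1.7]
tool mm [0.1 1.  2.2] rotz 0.0 dist 2
```

servo_tool(jaw=[0,0,0,0,0], translation=[[0,1,0.5],[0,0,0.8],[0,0,0.7],[0,0,0],[0,0,0]], rot=[[0,0,0],[0,0,0],[0,0,0],[0,0,0],[0,0,0]])

```text
t: 45.92
tcp_pos: [0.5272, 0.0009, 0.0527]
tool_rot: [180.0, -0.1, 9.5]
contact_force: [-2.5, 0.0, 4.2]
finger_gap: 0.594
```

```bash
python3 go.py .5275 .0010 .0527;python3 - <<'E'
from h import *
a=cv2.imread("pics/scene0.png");b=ctrl.grab_frame("scene")["color"];c=cv2.imread("pics/scene_j.png")
for r in (200,202,204,228,231):
    for n,im in(("a",a),("g",c),("b",b)): print(r,n,im[r,295:305,0],im[r,319:329,0])
E
```

```text
t 45.92 tcp [0.5272 0.0009 0.0527] rpy [ 1.7997e+02 -5.0000e-02  9.4700e+00] gap 0.594 F [-2.5  0.   4.2]
tool mm [ 0.3 -0.  -0. ] rotz 0.0 dist 0
200 a [ 27  24  58  71  77 130 154 161 161 163] [157 148 118 106 102  59  29  24  23  25]
200 g [ 18  18  18  17  18  21  93 157 170 171] [166 159 130 115 110  83  44  95 109  73]
200 b [ 18  20  19  17  18  19 132 163 169 171] [166 161 128 113 112  68  27  58  81  61]
202 a [ 27  29  58  71  77  79  82  82  84 101] [106 106 108 103  99  62  33  25  24  25]
202 g [20 22 20 21 20 31 73 87 89 89] [113 112 113 112 109  85  38  56  80  60]
202 b [21 20 22 20 20 56 80 87 85 88] [114 113 113 112 109  86  38  55  81  61]
204 a [25 35 50 67 75 80 82 83 85 84] [105 106 106 102  91  65  34  26  27  25]
204 g [22 24 21 22 31 73 86 88 89 90] [111 113 113 111  98  74  38  57  79  60]
204 b [22 24 21 22 31 73 86 88 88 91] [109 112 112 110  98  70  34  57  83  61]
228 a [15 17 16 16 17 13 17 18 30 48] [63 64 65 69 91 88 79 84 85 82]
228 g [55 56 57 65 67 57 54 54 56 55] [68 67 68 66 85 96 90 91 91 90]
228 b [57 56 56 67 64 55 54 55 55 56] [67 68 67 67 85 94 88 90 90 88]
231 a [17 18 19 18 16 15 12 15 27 47] [63 64 64 67 78 81 69 41 18 12]
231 g [54 53 54 63 68 55 53 55 54 54] [68 69 68 67 80 90 79 46 20 15]
231 b [52 54 55 65 66 55 54 54 54 54] [69 68 68 66 78 82 65 59 57 54]
```

The jar matches its starting pixels to a fraction of a pixel. I release it and go for the weight.

servo_tool(jaw=[0.65,0.75,0.9,1,1], translation=[[0,0,0],[0,0,0],[0,0,0],[0,0,0],[0,0,0]], rot=[[0,0,0],[0,0,0],[0,0,0],[0,0,0],[0,0,0]])

```text
t: 46.6
tcp_pos: [0.5272, 0.0009, 0.0524]
tool_rot: [180.0, -0.0, 9.5]
contact_force: [0.3, -0.4, 0.6]
finger_gap: 1.001
```

servo_tool(jaw=[1,1,1,1,1], translation=[[0,0,-10],[0,0,-40],[0,0,-60],[0,0,0],[9,50,0]], rot=[[0,0,0],[0,0,0],[0,0,0],[0,0,0],[0,0,0]])

```text
t: 47.22
tcp_pos: [0.5442, -0.0453, 0.1639]
tool_rot: [180.0, -0.1, 9.7]
contact_force: [0.6, -0.4, -1.2]
finger_gap: 1.001
```

servo_tool(jaw=[1,1,1,1,1], translation=[[9,50,0],[9,50,0],[9,50,0],[9,50,0],[9,50,0]], rot=[[0,0,0],[0,0,0],[0,0,0],[0,0,0],[0,0,0]])

```text
t: 47.85
tcp_pos: [0.6299, -0.2876, 0.1625]
tool_rot: [180.0, -0.0, 9.5]
contact_force: [0.4, 1.3, 0.4]
finger_gap: 0.999
```

servo_tool(jaw=[1,1], translation=[[0,0,0],[0,0,0]], rot=[[0,0,0],[0,0,0]])

```text
t: 48.1
tcp_pos: [0.6292, -0.2858, 0.1621]
tool_rot: [-180.0, 0.0, 9.4]
contact_force: [-0.4, 0.4, -0.2]
finger_gap: 1.003
```

```bash
python3 go.py .63 -.2877 .0547
```

```text
t 48.1 tcp [ 0.6292 -0.2858  0.1621] rpy [-1.7997e+02  2.0000e-02  9.4400e+00] gap 1.003 F [-0.4  0.4 -0.2]
tool mm [  0.5   2.  107.4] rotz 0.0 dist 107
```

servo_tool(jaw=[1,1,1,1,1], translation=[[0,1.8,42],[0,0,36],[0,0,22],[0,0,6],[0,0,1]], rot=[[0,0,0],[0,0,0],[0,0,0],[0,0,0],[0,0,0]])

```text
t: 48.72
tcp_pos: [0.6302, -0.2871, 0.0563]
tool_rot: [180.0, -0.1, 9.5]
contact_force: [0.4, -1.0, 1.0]
finger_gap: 1.001
```

servo_tool(jaw=[1,1,0,0,0], translation=[[0,0,0],[0,0,0],[0,0,0],[0,0,0],[0,0,0]], rot=[[0,0,0],[0,0,0],[0,0,0],[0,0,0],[0,0,0]])

```text
t: 49.35
tcp_pos: [0.6302, -0.2882, 0.056]
tool_rot: [179.9, -0.1, 9.5]
contact_force: [-0.8, -1.5, 2.8]
finger_gap: 0.523
```

servo_tool(jaw=[0,0,0], translation=[[0,0,0],[0,0,0],[0,0,0]], rot=[[0,0,0],[0,0,0],[0,0,0]])

```text
t: 49.72
tcp_pos: [0.6303, -0.2882, 0.0561]
tool_rot: [179.9, -0.1, 9.5]
contact_force: [-0.5, -0.9, 5.5]
finger_gap: 0.525
```

```bash
python3 go.py .598 -.0554 .12; python3 - <<'E'
from h import *
g=ctrl.grab_frame("scene"); crop(g,90,150,170,127,4.7,"pics/w8.png")
E
```

```text
t 49.73 tcp [ 0.6303 -0.2882  0.0561] rpy [ 1.7994e+02 -7.0000e-02  9.4600e+00] gap 0.525 F [-0.5 -0.9  5.5]
tool mm [   6.4 -234.9  -63.9] rotz 0.0 dist 244
```

View pics/w8.png

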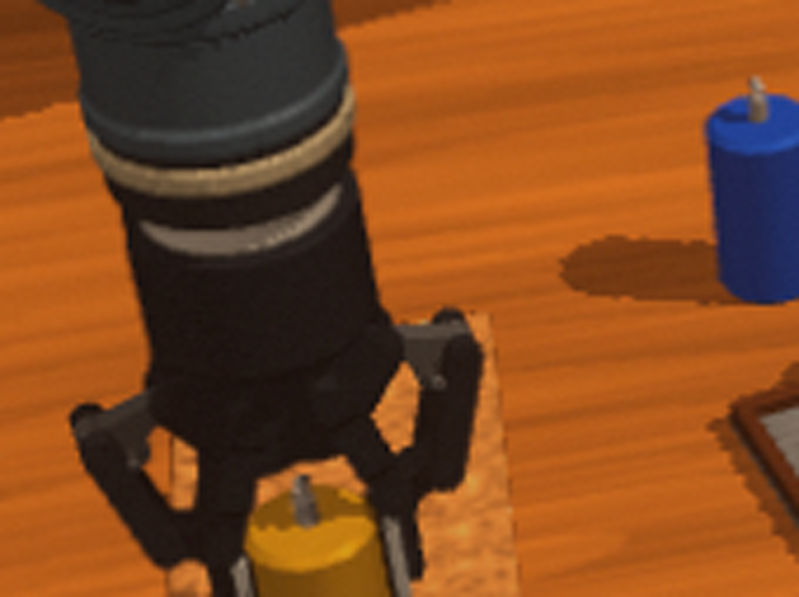

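servo_tool(jaw=[0,0,0,0,0], translation=[[0,0,-5],[0,0,-15],[0,0,-25],[0,0,-20],[1,-20,0]], rot=[[0,0,0],[0,0,0],[0,0,0],[0,0,0],[0,0,0]])

```text
t: 50.4
tcp_pos: [0.6287, -0.2689, 0.1227]
tool_rot: [179.9, -0.2, 9.4]
contact_force: [-0.0, 0.5, -5.7]
finger_gap: 0.524
```

servo_tool(jaw=[0,0,0,0,0], translation=[[1,-40,0],[1,-50,0],[1,-50,0],[1,-45,0],[1,-20,0]], rot=[[0,0,0],[0,0,0],[0,0,0],[0,0,0],[0,0,0]])

```text
t: 51.02
tcp_pos: [0.5974, -0.0618, 0.1202]
tool_rot: [-180.0, 0.1, 9.6]
contact_force: [0.5, -0.1, -4.5]
finger_gap: 0.524
```

servo_tool(jaw=[0,0,0], translation=[[1,-10,0],[0,0,0],[0,0,0]], rot=[[0,0,0],[0,0,0],[0,0,0]])

```text
t: 51.4
tcp_pos: [0.5984, -0.0559, 0.1204]
tool_rot: [180.0, -0.0, 9.4]
contact_force: [-1.4, 0.1, -5.2]
finger_gap: 0.523
```

```bash
python3 go.py .5983 -.0554 .0581
```

```text
t 51.4 tcp [ 0.5984 -0.0559  0.1204] rpy [ 1.7996e+02 -4.0000e-02  9.4100e+00] gap 0.523 F [-1.4  0.1 -5.2]
tool mm [-0.1 -0.5 62.3] rotz 0.0 dist 62
```

servo_tool(jaw=[0,0,0,0,0], translation=[[0,0,22],[0,0,22],[0,0,10],[0,0,4],[0,0,1]], rot=[[0,0,0],[0,0,0],[0,0,0],[0,0,0],[0,0,0]])

```text
t: 52.02
tcp_pos: [0.5986, -0.0552, 0.0618]
tool_rot: [180.0, -0.1, 9.4]
contact_force: [0.0, 0.1, -5.5]
finger_gap: 0.525
```

servo_tool(jaw=[0,0], translation=[[0,0,0],[0,0,0]], rot=[[0,0,0],[0,0,0]])

```text
t: 52.28
tcp_pos: [0.5987, -0.0549, 0.0621]
tool_rot: [180.0, -0.1, 9.5]
contact_force: [-0.3, -0.1, -5.2]
finger_gap: 0.522
```

```bash
python3 go.py .5983 -.0554 .0581
```

```text
t 52.27 tcp [ 0.5987 -0.0549  0.0621] rpy [ 1.7996e+02 -9.0000e-02  9.4800e+00] gap 0.522 F [-0.3 -0.1 -5.2]
tool mm [-0.4  0.4  4. ] rotz 0.0 dist 4
```

servo_tool(jaw=[0,0,0,0,0], translation=[[-0.4,0.4,2],[0,0,1],[0,0,0.7],[0,0,0],[0,0,0]], rot=[[0,0,0],[0,0,0],[0,0,0],[0,0,0],[0,0,0]])

```text
t: 52.9
tcp_pos: [0.598, -0.0554, 0.0581]
tool_rot: [180.0, -0.0, 9.5]
contact_force: [-2.3, 0.1, -0.5]
finger_gap: 0.524
```

```bash
python3 go.py .5983 -.0554 .0581;python3 - <<'E'
from h import *
a=cv2.imread("pics/scene0.png");b=ctrl.grab_frame("scene")["color"];c=cv2.imread("pics/scene_w.png")
for r in (240,245,250,255):
    for n,im in(("a",a),("g",c),("b",b)):
        row=im[r].astype(int);s=row[:,2]-row[:,0]; print(r,n,s[296:310])
for n,im in(("a",a),("b",b)): print(n,[int(x) for x in im[255:275,290,2]])
E
```

```text
t 52.9 tcp [ 0.598  -0.0554  0.0581] rpy [ 1.7997e+02 -5.0000e-02  9.4700e+00] gap 0.524 F [-2.3  0.1 -0.5]
tool mm [ 0.3  0.1 -0. ] rotz 0.0 dist 0
240 a [111 111 114 115 115 110 109  81  34  15  15  15  14  14]
240 g [113 118 119 123 121 119 116 112  55  17  29  34  20  13]
240 b [117 116 120 121 122 122 116 111  51  17  23  27  23  19]
245 a [111 110 111 113 112 112 109 104  47  16  14  17  15  15]
245 g [113 115 118 119 121 120 117 114  68  24  13  11  12  12]
245 b [114 116 119 118 120 118 116 108  59  34  30  31  29  29]
250 a [109 113 110 110 114 113 107 100  40  18  15  13  14  13]
250 g [113 117 118 121 121 116 118 113  73  28  12  14  16  12]
250 b [116 117 117 116 116 117 114 111  61  35  31  30  30  30]
255 a [108 109 110 110 111 111 107 102  53  22  18  20  20  19]
255 g [113 114 117 117 119 119 114 111  72  29  18  19  21  18]
255 b [113 116 117 117 113 117 116 109  73  33  27  26  29  28]
a [104, 105, 104, 103, 104, 106, 104, 104, 104, 105, 102, 103, 80, 133, 148, 114, 96, 90, 91, 71]
b [110, 110, 109, 110, 110, 110, 109, 110, 110, 109, 109, 115, 86, 141, 155, 120, 102, 97, 95, 77]
```

The weight touches the floor and matches the start. Release, retreat, and inspect.

servo_tool(jaw=[0,0.6,0.75,0.9,1], translation=[[0,0,0.3],[0,0,0],[0,0,0],[0,0,0],[0,0,0]], rot=[[0,0,0],[0,0,0],[0,0,0],[0,0,0],[0,0,0]])

```text
t: 53.58
tcp_pos: [0.5981, -0.0554, 0.0575]
tool_rot: [180.0, -0.0, 9.5]
contact_force: [0.9, -0.0, 0.0]
finger_gap: 0.999
```

servo_tool(jaw=[1,1,1,1,1], translation=[[0,0,0],[0,0,-10],[0,0,-40],[0,0,-60],[0,0,-20]], rot=[[0,0,0],[0,0,0],[0,0,0],[0,0,0],[0,0,0]])

```text
t: 54.2
tcp_pos: [0.5994, -0.0555, 0.1922]
tool_rot: [179.9, -0.4, 9.5]
contact_force: [-0.1, -0.6, -0.3]
finger_gap: 1.0
```

servo_tool(jaw=[1,1,1,1,1], translation=[[-45,40,0],[-45,40,0],[-45,40,0],[-45,40,0],[-45,40,0]], rot=[[0,0,0],[0,0,0],[0,0,0],[0,0,0],[0,0,0]])

```text
t: 54.82
tcp_pos: [0.4077, -0.291, 0.1884]
tool_rot: [179.9, -0.1, 9.5]
contact_force: [-0.4, -1.1, 0.6]
finger_gap: 0.998
```

servo_tool(jaw=[1,1,1,1], translation=[[-30,40,0],[-30,40,0],[0,0,0],[0,0,0]], rot=[[0,0,0],[0,0,0],[0,0,0],[0,0,0]])

```text
t: 55.32
tcp_pos: [0.3627, -0.3784, 0.1878]
tool_rot: [180.0, -0.1, 9.4]
contact_force: [-0.1, 1.4, -0.3]
finger_gap: 1.003
```

```bash
cat > fin.py <<'E'
from h import *
f=ctrl.grab_frame("top");g=ctrl.grab_frame("scene")
cv2.imwrite("pics/tF.png",f["color"]);cv2.imwrite("pics/sF.png",g["color"])
a=cv2.imread("pics/top0.png");b=f["color"]
A=cv2.resize(a[215:320,250:385],None,fx=2.9,fy=2.9,interpolation=2);B=cv2.resize(b[215:320,250:385],None,fx=2.9,fy=2.9,interpolation=2)
cv2.imwrite("pics/cmp.png",np.hstack([A,B]))
ga,gb=cv2.cvtColor(a,6),cv2.cvtColor(b,6)
sa=cv2.cvtColor(cv2.imread("pics/scene0.png"),6);sb=cv2.cvtColor(g["color"],6)
for n,I,J,(x,y,w,h) in(("block top",ga,gb,(269,245,30,30)),("jar top",ga,gb,(303,267,30,30)),("wt top",ga,gb,(330,232,28,32)),("block sc",sa,sb,(336,200,40,44)),("jar sc",sa,sb,(294,184,34,30)),("wt sc",sa,sb,(274,212,32,40)),
 ("driver",ga,gb,(305,130,30,80)),("loupe",ga,gb,(230,165,26,28)),("oiler",ga,gb,(375,160,28,32)),("purple",ga,gb,(340,172,30,36)),("blue",ga,gb,(345,320,36,36)),("pink",ga,gb,(204,222,40,40))):
    T=I[y+3:y+h-3,x+3:x+w-3]; S=J[y-3:y+h+3,x-3:x+w+3]
    k=8;m=cv2.matchTemplate(cv2.resize(S,None,fx=k,fy=k,interpolation=2),cv2.resize(T,None,fx=k,fy=k,interpolation=2),cv2.TM_CCOEFF_NORMED)
    _,v,_,p=cv2.minMaxLoc(m);print(n,"shift px",(np.array(p)/k-6),round(v,3))
E
python3 fin.py; python3 go.py .3 -.3 .2
```

```text
block top shift px [-0.125  0.   ] 0.992
jar top shift px [-0.375  0.   ] 0.983
wt top shift px [-0.125  0.   ] 0.983
block sc shift px [0.125 0.   ] 0.983
jar sc shift px [ 0.375 -0.125] 0.994
wt sc shift px [0.375 0.   ] 0.986
driver shift px [0. 0.] 0.996
loupe shift px [0. 0.] 0.998
oiler shift px [0. 0.] 0.996
purple shift px [0. 0.] 0.996
blue shift px [0. 0.] 0.995
pink shift px [0. 0.] 0.998
t 55.42 tcp [ 0.3633 -0.3776  0.1878] rpy [ 1.7998e+02 -5.0000e-02  9.5300e+00] gap 1.002 F [-0.6 -0.7 -0. ]
tool mm [-49.5 -87.  -12.2] rotz 0.0 dist 101
```

View pics/sF.png

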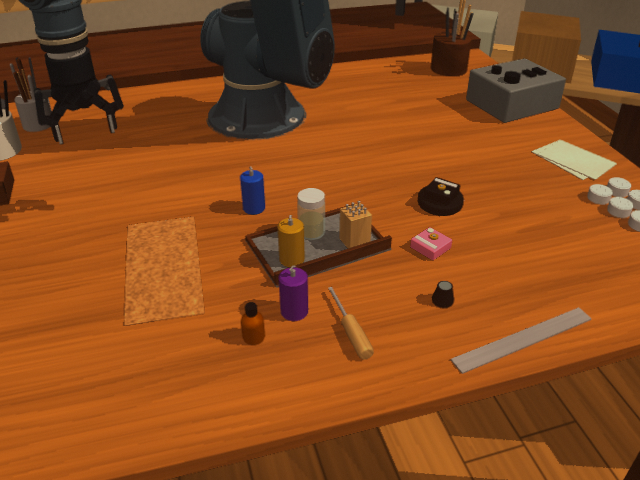

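View pics/cmp.png

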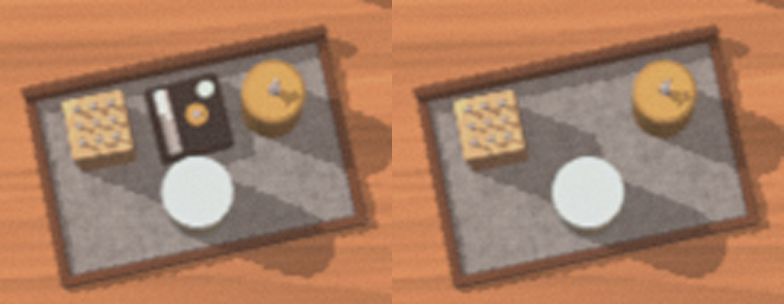

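The final pictures show all three back upright in the tray, within 0.4 px (under 1 mm) of the start. The movement is on the cushion at (441,192), the bystanders have not moved, and the arm is clear.

```bash
python3 -c "
from workcell import ctrl
print(ctrl.job_done())"
```

```text
the job is handed in; nothing more can be done
None
```

The job is handed in at about 55 s on the robot's clock, against the 138 s limit. I stood the weight, jar and block together on the cork mat, laid the movement on the cushion boss-side up, and then returned the block, jar and weight to the tray.

**Last checks**
- **Returned items:** all three stand upright within about 0.4 px (under 1 mm) of where they started, in both cameras.
- **Movement:** it lies about 1.4 mm from the middle of the cushion. That was measured right after release, with only a look in the final picture since.
- **Bystanders:** the screwdriver, loupe, oil bottle and the blue, purple and pink look-alikes show no shift.
- **Forces:** wrist readings at the end of each move stayed below about 7 N.

**What went wrong:** while I carried the movement, the last joint reached its end stop (179.9° of 180°). The tool tilted about 3.6° and turned about 7°. I levelled it while still above the bench and placed the movement about 28° turned from how it lay in the tray.

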